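Set up the small-world tray and fit its cover

ROBOT

A 7-joint arm with a two-finger parallel gripper is mounted at the origin on the work surface. World frame = base frame: x ahead of the robot, y to its left, z up, the work surface at z = 0. Lengths are in mm, angles in rad, forces in N, time in s.
With the tool pointing down it reaches from about 400 to 875 mm from the base axis. Payload 6.5 kg.
Tool frame: the origin (TCP) lies midway between the tips of the shut fingers; the grasp point (between the pads) lies r.grasp_offset behind it (r.grasp_offset is the distance from the TCP to the grasp point, in mm); z points along the fingers, x is the direction in which the jaws open and shut, and the axes are right-handed (so a half turn about z gives the same grasp; the last joint's range is limited). The gripper opens to 85 mm and grips with 20 to 120 N. Pads are 22 mm wide; open, the fingers measure 114 mm over their backs; the gripper's body (76 mm by 85 mm) begins 54 mm behind the grasp point. The pads swing forward as they close: fully open they stand 13 mm farther back than shut.
Start: joints at [1.072, 0.536, -0.004, 1.538, 0.003, 1.067, -0.071], TCP at [272.614, -590.061, 231.29] pointing down, gripper open.
Joint ranges: [-2.7, 2.7], [-0.37, 2.16], [-1.27, 1.26], [0.24, 2.4], [-1.31, 4.45], [0.19, 1.91], [-2.76, 2.76]. Speed limits (rad/s): [2.39, 2.39, 3.14, 3.14, 3.14, 3.14, 3.14].

INTERFACE

Orientations are given as a unit quaternion [w, x, y, z].
In Python, from cell import r gives the robot as it stands. The module is installed in compiled form; this text tells all that it offers.
- The arm moves only by the tool step_arm, never from a script. Its argument "motion" is a list that holds one entry, the list of rows, each a list of 6 numbers: the shift along the tool's x, y, z in m, then the turn, a rotation vector about the tool's x, y, z in units of 5 degrees (1.0 is 5 degrees). A call has 1 to 8 rows; each row shifts and turns the commanded pose from where the row before left it, along the tool's axes as they then stand; what a row does not reach is not made up. A row lasts 1/12 s, in which the tool goes at most 41.7 mm and 7.16 degrees, less where a joint would pass 70% of its speed; a pose out of reach is approached as far as the arm can. A call with a gripper value outside its range is refused whole. "hand" is the opening, from 0 (shut) to 1 (fully open), set as the call begins (left out, the last holds). The fingers move at their own pace and stop on an object; "squeeze" is the grip in N (left out, the last holds). Time passes only in rows, so rows that do not move let the fingers close. It gives the time, the measured TCP pose, the force and the opening at its end, in the units of the state.
- r.sense(): the state, without advancing time (a new reading comes with each control period).
- r.capture(name): name is "scene" or "top" or "wrist"; returns a dict with "color" (400x640x3 uint8, red, green, blue), "mtx" (3x3 intrinsics, pixels), "D" ([k1, k2, p1, p2, k3] as OpenCV has them; the pictures are not rectified), "R" (3x3) and "t" (3): a world point X has camera coordinates R X + t; the wrist camera has in their place "mount" (4x4, takes a point from camera to tool coordinates, whose origin is the TCP and whose axes are the tool frame's). Camera axes: x right, y down, z forward; pixel columns grow to the right and rows downward; lengths in mm; the calibration is good to about 2 mm. A picture is of the moment at which its call begins: read the wrist's pose just before it. There is no depth.
- r.finish_job(): hands the job in, once; it reports no verdict.
The state is a dict: "clock": time; "joints": joint angles; "joint_vel": joint speeds; "effort": joint torques, N m; "tcp_pos": TCP position; "tool_rot": TCP orientation; "ft_force": force on the tool from outside, world axes, zero at the start; "torque": the same for the moment, N m; "finger_gap": opening from 0.0 (shut) to 1.0 (fully open).
Only numpy, scipy, OpenCV 4.12 (cv2) and the standard library are available. Lean on these libraries where they do the work, as an engineer would, in place of code of your own. Each camera call takes 0.05 s, during which the arm holds its last target. There are 200 camera calls.

TASK

Get the small-world tray ready for tomorrow's class: stand all the little houses upright in its narrow bay, shake all the wooden cobbles out of the shaker evenly over the cork play field so that every quarter of it gets some, and lay the shaker back flat on its cork mat. Then turn the wooden catch clear of the opening and fit the clear cover: hook its tongue under the tray's near rail at a tilt, swing it down until it lies fully home on the far ledge, and turn the catch right in over its edge. Leave the paint bottle, jar, tape and cup where they are.

Things in the scene. Friction and masses are not known exactly. Their poses are not given: they have to be found in the camera images.
- tray: small-world tray: plywood box fixed to the table, outside 242 (x) by 250 mm (y). Origin: centre of the underside; x away from the robot, z up. Floor at z 8; inside x -105 to 105, y -115 to 115. Side walls 10 mm, far (+x) wall 16 mm thick, tops at z 71. A low divider along x (y -37 to -31, top z 26) parts the narrow house bay (y -115 to -37, middle y -76) from the play field (y -31 to 115).
- field (a point): centre of the cork play field's floor (tray frame 0, 42, 8 mm), axes as the tray's; the field is 210 mm (x) by 146 mm (y); its four quarters meet here.
- slot (a point): middle of the slot's mouth on the near (-x) wall's inner face (tray frame -105, 0, 71 mm). The near wall, 16 mm thick (x -121 to -105), is 64 mm high; above it the slot, open right through, 14 mm high (z 64 to 78), 230 mm wide, under a head rail (z 78 to 88, as thick as the wall). Across the tray, along the far wall, a ledge 8 mm wide has its top at z 64, level with the slot's floor.
- catch (a joint): wooden turn-catch on the far wall: a flat arm 14 mm wide (tray z 73 to 80) reaching 58 mm from a vertical pin at tray x 113, y 0. 0 rad: along the wall towards +y; grows anticlockwise from above; 1.57 (its stop): points to -x, over the cover's free edge, 3 mm above a seated cover. Turns from -0.4 to 1.57, starts at 0.6 to 1.5, across the opening; stays where left; about 1 N at the knob turns it.
- catch_knob (a point): middle of the catch's upright round knob, 14 mm in diameter and 22 mm tall (tray z 80 to 102), 48 mm from the pin.
- cover: the tray's cover, lying flat: clear pane in a wooden frame, 203 (x) by 224 (y) by 6 mm, 280 g. From its -x edge sticks a tongue in the same plane. A grip batten stands across its middle: 14 (x) by 90 (y) by 30 mm high, top 36 mm above the underside. Origin: centre of the plate's underside, z up. Seated, its axes lie along the tray's, its origin above the tray's at z 64.
- tongue (a point): middle of the tongue's end, at its underside (cover frame -115.5, 0, 0 mm). The tongue is 14 mm long, 180 mm wide, 6 mm thick. Plate and tongue are 217 mm long, the tray's opening 210, so the cover goes in only tongue first with its -x edge low (about 10 to 18 degrees), then swings down.
- shaker: clear flat-sided shaker lying on its side, 150 (x) by 62 (y) by 38 mm high, walls 4 mm, 130 g empty. Mouth at its -x end: a slot 54 mm wide and 20 mm high above the floor wall. The cobbles lie in it flat, two abreast, from 40 mm behind the mouth; they slide towards the mouth when it is tipped down 13 to 20 degrees, sooner if shaken. Origin: centre of the underside, z up.
- mat: cork mat, 200 mm (x) by 120 mm (y), 3 mm thick, fixed to the table: the shaker's place. Origin: centre of the underside.
- house1: wooden house block 60 mm long (its y, along the ridge), 30 mm wide (its x), with upright walls to 32 mm and a pitched roof whose ridge is 46 mm high; 50 g; stands upright on the table (may be absent). Origin: centre of the underside, z up.
- house2: wooden house block 60 mm long (its y, along the ridge), 30 mm wide (its x), with upright walls to 32 mm and a pitched roof whose ridge is 46 mm high; 50 g; stands upright on the table (may be absent). Origin: centre of the underside, z up.
- house3: wooden house block 60 mm long (its y, along the ridge), 30 mm wide (its x), with upright walls to 32 mm and a pitched roof whose ridge is 46 mm high; 50 g; stands upright on the table (may be absent). Origin: centre of the underside, z up.
- cobble1: wooden cobble, a square block 24 x 24 x 14 mm with rounded edges, 12 g; starts flat inside the shaker (may be absent). Origin: centre of one 24 x 24 face (its underside at the start), z through the 14 mm thickness.
- cobble2: wooden cobble, a square block 24 x 24 x 14 mm with rounded edges, 12 g; starts flat inside the shaker (may be absent). Origin: centre of one 24 x 24 face (its underside at the start), z through the 14 mm thickness.
- cobble3: wooden cobble, a square block 24 x 24 x 14 mm with rounded edges, 12 g; starts flat inside the shaker (may be absent). Origin: centre of one 24 x 24 face (its underside at the start), z through the 14 mm thickness.
- cobble4: wooden cobble, a square block 24 x 24 x 14 mm with rounded edges, 12 g; starts flat inside the shaker (may be absent). Origin: centre of one 24 x 24 face (its underside at the start), z through the 14 mm thickness.
- cobble5: wooden cobble, a square block 24 x 24 x 14 mm with rounded edges, 12 g; starts flat inside the shaker (may be absent). Origin: centre of one 24 x 24 face (its underside at the start), z through the 14 mm thickness.
- cobble6: wooden cobble, a square block 24 x 24 x 14 mm with rounded edges, 12 g; starts flat inside the shaker (may be absent). Origin: centre of one 24 x 24 face (its underside at the start), z through the 14 mm thickness.
- cobble7: wooden cobble, a square block 24 x 24 x 14 mm with rounded edges, 12 g; starts flat inside the shaker (may be absent). Origin: centre of one 24 x 24 face (its underside at the start), z through the 14 mm thickness.
- cobble8: wooden cobble, a square block 24 x 24 x 14 mm with rounded edges, 12 g; starts flat inside the shaker (may be absent). Origin: centre of one 24 x 24 face (its underside at the start), z through the 14 mm thickness.
- paint: bystander: white paint bottle, 54 mm across, 150 mm tall; origin: centre of its foot
- bead_jar: bystander: glass jar with a steel lid, 72 mm across, 85 mm tall; origin: centre of its foot
- tape: bystander: roll of paper tape lying flat, 84 mm across, 24 mm high; origin: centre of its underside
- water_cup: bystander: white cup, 72 mm across, 75 mm tall; origin: centre of its foot

How it is judged:
By the outcome, as a careful person would: the job done as asked, in the order asked, and still so for the second after the job is handed in, with the robot touching nothing.
Of cobble1, cobble2, cobble3, cobble4, cobble5, cobble6, cobble7, cobble8 only 6 to 8 are there at a start; the rules pass over those that are not, and their reading is None.
Of house1, house2, house3 only 2 to 3 are there at a start; the rules pass over those that are not, and their reading is None.
At some moment in a run one of house1, house2, house3, cover may be knocked a few centimetres aside while the robot is not near it.
It also fails if it takes over 210 s, if anything falls off the work surface, if the arm or the gripper's body presses on something with over 40 N, if the wrist force passes 120 N, or if a joint passes its speed limit or range.

## Working session

There is one attempt and no reset: what is moved stays moved. The work goes in short steps, Python scripts to look and compute and a tool call to move; the robot and the scene stay as the last step left them, time stands still between calls to the robot, and variables do not carry over. Pictures are saved under pics/ and viewed, about 12 in all and at most 16, crops included, and the job is handed in when it is done.

Besides the shell and the picture viewer there is one more tool, called as name(argument=value, ...), one argument or row to a line, values as JSON. step_arm: Moves the arm, as the interface text tells. Its arguments: {"type":"object","properties":{"motion":{"type":"array"},"hand":{"type":"number"},"squeeze":{"type":"number"}},"required":["motion"]}

```bash
ls; mkdir -p pics
cat > h.py <<'E'
import numpy as np, cv2
from cell import r
from scipy.spatial.transform import Rotation as Ro
def q2R(q): return Ro.from_quat([q[1],q[2],q[3],q[0]]).as_matrix()
def cap(name,fn=None):
    s=r.sense(); c=r.capture(name)
    if name=="wrist":
        Rt=q2R(s["tool_rot"]); M=np.array(c["mount"])
        Rc=Rt@M[:3,:3]; pc=Rt@M[:3,3]+np.array(s["tcp_pos"])
        c["R"]=Rc.T; c["t"]=-Rc.T@pc
    c={k:(np.array(v) if k!="color" else v) for k,v in c.items()}
    if fn: cv2.imwrite("pics/"+fn,cv2.cvtColor(c["color"],cv2.COLOR_RGB2BGR))
    np.savez("/tmp/"+name+".npz",**c)
    return c
def ld(name): return dict(np.load("/tmp/"+name+".npz"))
def ray(c,uv):
    uv=np.array(uv,float).reshape(-1,1,2)
    n=cv2.undistortPoints(uv,c["mtx"],c["D"]).reshape(-1,2)
    d=np.c_[n,np.ones(len(n))]@c["R"]
    return -c["R"].T@c["t"],d
def plane(c,uv,z):
    o,d=ray(c,uv); return o+d*((z-o[2])/d[:,2])[:,None]
def proj(c,X):
    rv=cv2.Rodrigues(c["R"])[0]
    return cv2.projectPoints(np.array(X,float).reshape(-1,1,3),rv,c["t"],c["mtx"],c["D"])[0].reshape(-1,2)
E
python3 - <<'E'
from h import *
for n in("scene","top"):
    c=cap(n,n+"0.png"); print(n,-c["R"].T@c["t"])
s=r.sense(); print(s, r.grasp_offset); print(q2R(s["tool_rot"]))
a=cv2.imread("pics/scene0.png");b=cv2.imread("pics/top0.png")
E
```

```text
pics
scene [1190.06927423   77.43111724  775.87142835]
top [ 411.28377765   -3.74552815 1487.27210767]
{'clock': 0.1, 'joints': array([ 1.07179572,  0.5371217 , -0.00444619,  1.53876674,  0.00258499,
        1.06731119, -0.07120071]), 'joint_vel': array([ 4.32790776e-04, -8.16814604e-04,  1.42336684e-03, -1.90948348e-03,
        2.86365022e-04,  9.51038189e-07, -1.06955943e-03]), 'effort': array([ 3.90235175e-03, -5.84558058e+01,  1.05226178e+00, -2.59772229e+01,
        1.25857917e-02,  4.70025392e-03,  2.71535362e-05]), 'tcp_pos': array([ 272.37400417, -589.54777   ,  230.48330693]), 'tool_rot': array([-3.87852951e-04,  8.42459991e-01, -5.38758315e-01, -7.00405903e-04]), 'ft_force': array([ 0.03240345, -0.19928855, -1.47603015]), 'torque': array([ 0.01814097, -0.01376034, -0.00420936]), 'finger_gap': 0.9933988667932143} 18.700000000000003
[[ 4.19477975e-01 -9.07765194e-01 -7.62209898e-04]
 [-9.07764108e-01 -4.19478655e-01  1.40820020e-03]
 [-1.59804591e-03  1.01197822e-04 -9.99998718e-01]]
```

View pics/top0.png

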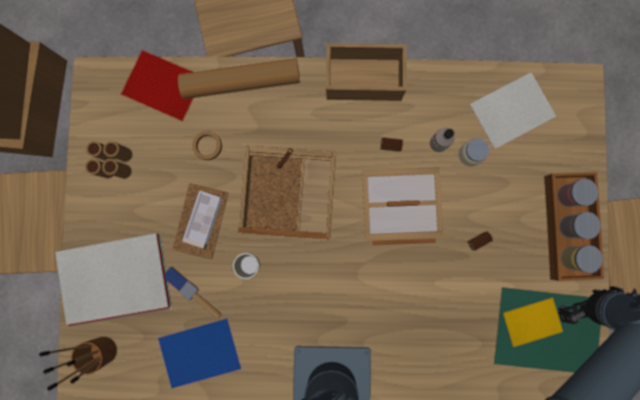

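View pics/scene0.png

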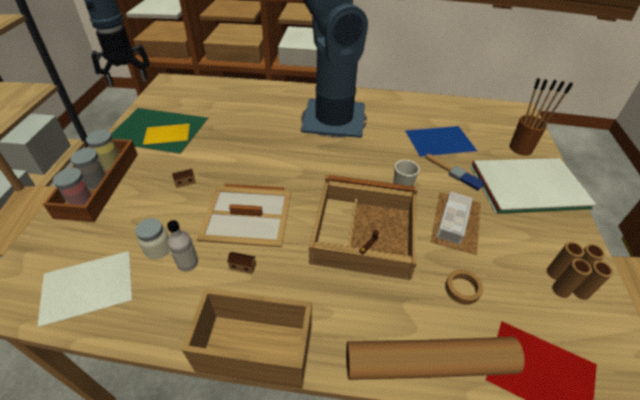

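The top view shows +x up. It has the tray at about (290,192), the cover at (403,207) with its tongue toward the robot, the shaker at (201,220), and houses at (392,144) and (480,240), so two houses. The catch is at (286,157), reaching across the opening. I'll zoom in to measure.

Run:
```python
from h import *
c=ld("top"); im=cv2.cvtColor(c["color"],cv2.COLOR_RGB2BGR)
a=cv2.resize(im[135:265,165:365],None,fx=4,fy=4,interpolation=cv2.INTER_CUBIC)
cv2.imwrite("pics/z1.png",a)
b=cv2.resize(im[130:255,355:500],None,fx=4,fy=4,interpolation=cv2.INTER_CUBIC)
cv2.imwrite("pics/z2.png",b)
hsv=cv2.cvtColor(im,cv2.COLOR_BGR2HSV)
for p in [(392,144),(480,240),(290,190),(286,157)]: print(p,plane(c,[p],40)[0].round(), hsv[p[1],p[0]])
```

```text
(392, 144) [ 684. -160.   40.] [ 10 161  57]
(480, 240) [ 417. -409.   40.] [ 11 171  58]
(290, 190) [549. 125.  40.] [ 14 126 109]
(286, 157) [642. 139.  40.] [ 10 149  65]
```

View pics/z1.png

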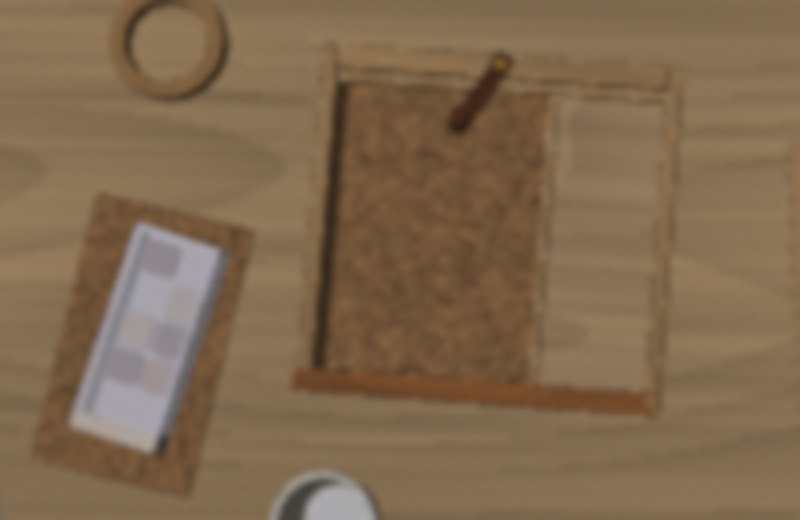

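View pics/z2.png

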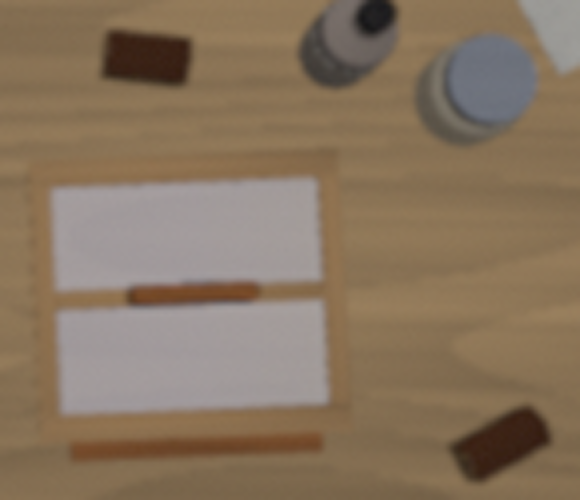

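Two houses, and about six cobbles visible, lying toward the shaker's far end with its mouth toward the robot. Next I'll turn these pixels into poses.

```bash
cat > meas.py <<'E'
from h import *
c=ld("top")
def zp(l,off): return [((u+.5)/4-.5+off[0],(v+.5)/4-.5+off[1]) for u,v in l]
o1=(165,135);o2=(355,130)
def show(n,l,off,z):
    P=plane(c,zp(l,off),z)[:,:2]; print(n,P.round(1).tolist(),"mean",P.mean(0).round(1)); return P
A=show("tray far outer z71",[(333,45),(685,70)],o1,71)
B=show("tray near rail inner top z88",[(298,368),(658,392)],o1,88)
B2=show("rail outer z88",[(294,386),(656,411)],o1,88)
d=A[0]-A[1]; print("len",np.linalg.norm(d),"yaw",np.degrees(np.arctan2(-d[0],d[1])))
d=B[0]-B[1]; print("len",np.linalg.norm(d),"yaw",np.degrees(np.arctan2(-d[0],d[1])))
print("A-B2",np.linalg.norm(A.mean(0)-B2.mean(0)))
K=show("pin,knob z80/102",[(502,62)],o1,80); K2=show("knob top",[(458,126)],o1,102)
S=show("shaker top z41 (far L, far R, near R, near L)",[(137,222),(228,250),(158,453),(68,424)],o1,41)
M=show("mat",[(97,192),(255,232),(190,496),(32,458)],o1,3)
C=show("cover top z6",[(32,160),(337,150),(352,422),(45,432)],o2,6)
T=show("tongue",[(70,460),(322,448)],o2,0)
G=show("batten z36",[(128,295),(260,291)],o2,36)
for n,P in(("sh",S),("mat",M),("cov",C)):
    ax=(P[0]+P[1]-P[2]-P[3])/2; print(n,"len",np.linalg.norm(ax),"yaw",np.degrees(np.arctan2(ax[1],ax[0])),"w",np.linalg.norm(P[0]-P[1]))
im=cv2.cvtColor(c["color"],cv2.COLOR_RGB2HSV)
m=((im[...,0]<16)&(im[...,1]>130)&(im[...,2]<75)).astype(np.uint8)
for k in cv2.findContours(m,cv2.RETR_EXTERNAL,cv2.CHAIN_APPROX_NONE)[0]:
    if cv2.contourArea(k)<60: continue
    (u,v),wh,a=cv2.minAreaRect(k)
    P=plane(c,cv2.boxPoints(((u,v),wh,a)),35)[:,:2]; e=[P[1]-P[0],P[2]-P[1]]; e=max(e,key=np.linalg.norm)
    print("brown",(round(u),round(v)),P.mean(0).round(1),[round(np.linalg.norm(P[i]-P[i+1])) for i in(0,1)],"ridge dir deg",np.degrees(np.arctan2(e[1],e[0])).round(1))
E
python3 meas.py
```

```text
tray far outer z71 [[667.2, 242.8], [653.1, -2.0]] mean [660.1 120.4]
tray near rail inner top z88 [[442.3, 257.1], [430.4, 12.7]] mean [436.3 134.9]
rail outer z88 [[430.0, 259.5], [417.5, 13.8]] mean [423.8 136.6]
len 245.15646920113355 yaw -3.2907610258275737
len 244.77833752094796 yaw -2.7867118841150837
A-B2 236.90340339848572
pin,knob z80/102 [[655.2, 124.0]] mean [655.2 124. ]
knob top [[607.3, 150.8]] mean [607.3 150.8]
shaker top z41 (far L, far R, near R, near L) [[544.3, 383.7], [525.5, 318.0], [381.9, 363.1], [400.9, 427.8]] mean [463.2 373.2]
mat [[569.3, 424.1], [541.9, 307.2], [350.8, 348.5], [375.6, 464.7]] mean [459.4 386.1]
cover top z6 [[614.4, -79.8], [625.4, -300.0], [429.6, -311.1], [419.0, -91.6]] mean [ 522.1 -195.6]
tongue [[399.3, -110.1], [410.7, -290.8]] mean [ 405.  -200.4]
batten z36 [[515.8, -146.9], [520.2, -239.8]] mean [ 518.  -193.3]
sh len 150.26576823854185 yaw -17.268547532647446 w 68.25119018882495
mat len 196.66212039520124 yaw -12.01534478236631 w 120.03143411036912
cov len 195.94543139142385 yaw 3.3343832836390046 w 220.47005871373244
brown (85, 358) [ 62.5 698.3] [78, 80] ridge dir deg -163.6
brown (105, 350) [ 88.3 642. ] [64, 79] ridge dir deg -154.5
brown (480, 240) [ 416.3 -411.6] [61, 28] ridge dir deg -59.9
brown (551, 227) [ 457.  -614.8] [21, 295] ridge dir deg -177.2
brown (110, 166) [609.3 649.4] [27, 26] ridge dir deg -89.4
brown (92, 166) [608.7 700.2] [27, 26] ridge dir deg -89.4
brown (110, 148) [661.8 649.3] [27, 26] ridge dir deg -89.5
brown (94, 148) [661.3 700.2] [27, 26] ridge dir deg -89.6
brown (391, 144) [ 685.7 -159. ] [30, 55] ridge dir deg -94.8
brown (11, 111) [773.5 963.5] [76, 70] ridge dir deg -1.2
brown (13, 83) [857.6 963.8] [83, 98] ridge dir deg -175.2
brown (45, 100) [805.7 860.1] [321, 90] ridge dir deg -4.8
brown (13, 54) [947.2 971.5] [103, 54] ridge dir deg -26.1
brown (8, 42) [985.  991.5] [52, 57] ridge dir deg -174.6
```

```bash
cat > go.py <<'E'
from h import *
def Rt(yaw,pitch_y=0,roll_x=0):
    # tool down with tool-x at yaw (deg), then turned about own y / own x (deg)
    y=np.radians(yaw); c,s=np.cos(y),np.sin(y)
    R=np.array([[c,s,0],[s,-c,0],[0,0,-1.]])
    return R@Ro.from_euler('xy',[roll_x,pitch_y],degrees=True).as_matrix()
def plan(wps,start=None):
    """wps: list of (pos,R). prints turn first, then shift in tool axes (after the turn)."""
    s=r.sense()
    p,R=(np.array(s["tcp_pos"]),q2R(s["tool_rot"])) if start is None else start
    print("now",p.round(1),"yaw",np.degrees(np.arctan2(R[1,0],R[0,0])).round(1),"tilt z",R[:,2].round(3),"t",s["clock"],"gap",round(s["finger_gap"],3),"F",np.round(s["ft_force"],1))
    for q,Q in wps:
        w=Ro.from_matrix(R.T@Q).as_rotvec(degrees=True)/5
        d=Q.T@(np.array(q,float)-p)
        print("turn",w.round(2),"(%.1f rows)"%(np.linalg.norm(w)/1.3),"then shift mm",d.round(1),"(%.1f rows)"%(np.linalg.norm(d)/35))
        p,R=np.array(q,float),Q
E
python3 - <<'E'
from go import *
plan([((416,-411,200),Rt(30))])
c=ld("top");print(c["mtx"].round(1))
w=cap("wrist");print(w["mount"].round(3),w["mtx"].round(1))
E
```

```text
now [ 272.4 -589.5  230.5] yaw -65.2 tilt z [-0.001  0.001 -1.   ] t 0.1 gap 0.993 F [ 0.  -0.2 -1.5]
turn [-1.000e-02  1.000e-02 -1.904e+01] (14.6 rows) then shift mm [213.7 -82.8  30.5] (6.6 rows)
[[517.5   0.  329. ]
 [  0.  517.5 201.5]
 [  0.    0.    1. ]]
[[ 1.0000e+00 -0.0000e+00 -0.0000e+00  1.3200e-01]
 [ 0.0000e+00  9.6100e-01  2.7500e-01 -6.9794e+01]
 [-0.0000e+00 -2.7500e-01  9.6100e-01 -1.4381e+02]
 [ 0.0000e+00  0.0000e+00  0.0000e+00  1.0000e+00]] [[332.    0.  315.6]
 [  0.  332.  197.4]
 [  0.    0.    1. ]]
```

step_arm(
  motion=[
    [[0, 0, 0, 0, 0, -1.36], [0, 0, 0, 0, 0, -1.36], [0, 0, 0, 0, 0, -1.36], [0, 0, 0, 0, 0, -1.36], [0, 0, 0, 0, 0, -1.36], [0, 0, 0, 0, 0, -1.36], [0, 0, 0, 0, 0, -1.36], [0, 0, 0, 0, 0, -1.36]],
  ],
)

```text
clock: 0.82
tcp_pos: [272.4, -589.8, 230.9]
tool_rot: [-0.0, 0.996, -0.091, -0.0]
ft_force: [-0.4, -0.2, -0.3]
finger_gap: 0.999
```

step_arm(
  motion=[
    [[0, 0, 0, 0, 0, -1.36], [0, 0, 0, 0, 0, -1.36], [0, 0, 0, 0, 0, -1.36], [0, 0, 0, 0, 0, -1.36], [0, 0, 0, 0, 0, -1.36], [0, 0, 0, 0, 0, -1.36], [0.03, -0.012, 0.004, 0, 0, 0], [0.03, -0.012, 0.004, 0, 0, 0]],
  ],
)

```text
clock: 1.48
tcp_pos: [310.9, -540.3, 222.7]
tool_rot: [0.0, 0.966, 0.257, -0.0]
ft_force: [1.5, 0.3, 0.4]
finger_gap: 1.001
```

step_arm(
  motion=[
    [[0.031, -0.012, 0.004, 0, 0, 0], [0.031, -0.012, 0.004, 0, 0, 0], [0.031, -0.012, 0.005, 0, 0, 0], [0.031, -0.012, 0.005, 0, 0, 0], [0.03, -0.011, 0.004, 0, 0, 0], [0, 0, 0, 0, 0, 0], [0, 0, 0, 0, 0, 0]],
  ],
)

```text
clock: 2.07
tcp_pos: [417.9, -408.9, 201.0]
tool_rot: [-0.001, 0.965, 0.261, 0.0]
ft_force: [-0.6, -0.5, -0.5]
finger_gap: 0.998
```

```bash
cat > house.py <<'E'
from go import *
def house(near,fn=None):
    c=cap("wrist",fn); im=cv2.cvtColor(c["color"],cv2.COLOR_RGB2HSV)
    m=((im[...,0]<16)&(im[...,1]>120)&(im[...,2]<80)).astype(np.uint8)
    best=None
    for k in cv2.findContours(m,cv2.RETR_EXTERNAL,cv2.CHAIN_APPROX_NONE)[0]:
        if cv2.contourArea(k)<300: continue
        P=plane(c,k.reshape(-1,2),32)[:,:2].astype(np.float32)
        (x,y),wh,a=cv2.minAreaRect(P)
        B=cv2.boxPoints(((x,y),wh,a)); e=max([B[1]-B[0],B[2]-B[1]],key=np.linalg.norm)
        print("blob px",k.reshape(-1,2).mean(0).round(),"at z32",(round(x,1),round(y,1)),"size",np.round(wh,1),"ridge",np.degrees(np.arctan2(e[1],e[0])).round(1))
E
python3 - <<'E'
from house import *
house(None,"w1.png"); plan([((416,-411,120),Rt(30))])
E
```

```text
blob px [244. 342.] at z32 (446.3, -623.2) size [106.5  59.2] ridge 2.9
blob px [131. 300.] at z32 (316.6, -624.5) size [55.8 15.5] ridge 74.4
blob px [311. 180.] at z32 (416.5, -414.9) size [29.3 62.7] ridge -60.7
blob px [524.  38.] at z32 (511.8, -212.9) size [17.9 64.2] ridge -83.3
now [ 416.5 -410.9  201.1] yaw 30.1 tilt z [-0.001  0.    -1.   ] t 2.1167 gap 1.003 F [-0.2 -0.5 -0.2]
turn [-0.    0.01  0.01] (0.0 rows) then shift mm [-0.5 -0.1 81.1] (2.3 rows)
```

View pics/w1.png

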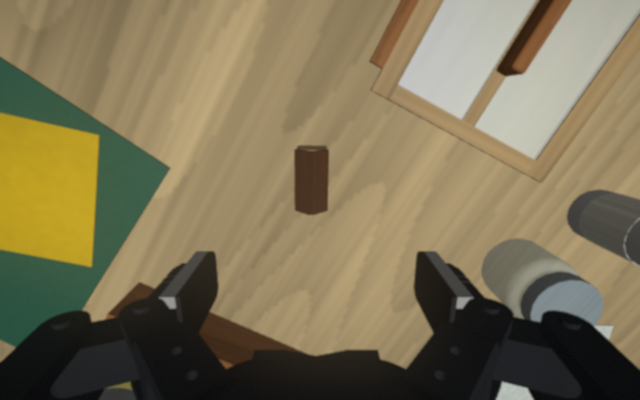

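House 2 is centred in the wrist view at (311,180), ridge at −60.5°, so the yaw is already right. Descending and gripping.

step_arm(
  motion=[
    [[-0.001, 0.002, 0.03, 0, 0, 0], [0, 0, 0.035, 0, 0, 0], [0, 0, 0.035, 0, 0, 0], [0, 0, 0.035, 0, 0, 0], [0, 0, 0.03, 0, 0, 0], [0, 0, 0.02, 0, 0, 0], [0, 0, 0.009, 0, 0, 0], [0, 0, 0, 0, 0, 0]],
  ],
)

```text
clock: 2.78
tcp_pos: [414.4, -413.7, 5.3]
tool_rot: [-0.001, 0.966, 0.258, -0.001]
ft_force: [0.5, 0.0, 0.6]
finger_gap: 0.997
```

step_arm(
  motion=[
    [[0, 0, 0, 0, 0, 0], [0, 0, 0, 0, 0, 0], [0, 0, 0, 0, 0, 0], [0, 0, 0, 0, 0, 0], [0, 0, 0, 0, 0, 0], [0, 0, 0, 0, 0, 0], [0, 0, 0, 0, 0, 0], [0, 0, 0, 0, 0, 0]],
  ],
  hand=0.2,
  squeeze=30,
)

```text
clock: 3.45
tcp_pos: [417.2, -414.1, 8.5]
tool_rot: [0.001, 0.966, 0.259, 0.0]
ft_force: [-1.4, 0.5, 6.2]
finger_gap: 0.343
```

step_arm(
  motion=[
    [[0, 0, 0, 0, 0, 0], [0, 0, -0.02, 0, 0, 0], [0, 0, -0.035, 0, 0, 0], [0, 0, -0.035, 0, 0, 0], [0, 0, -0.035, 0, 0, 0], [0, 0, -0.035, 0, 0, 0], [0, 0, -0.03, 0, 0, 0]],
  ],
)

```text
clock: 4.03
tcp_pos: [416.8, -413.5, 200.0]
tool_rot: [0.001, 0.966, 0.259, 0.0]
ft_force: [0.9, -0.7, -0.8]
finger_gap: 0.343
```

Run:
```python
from go import *
T=np.array([542,128.5]);a=np.radians(-3.1);X=np.array([np.cos(a),np.sin(a)]);Y=np.array([-np.sin(a),np.cos(a)])
g=T+45*X-76*Y; print(g)
plan([((480,-100,190),Rt(-3)),((*g,190),Rt(-3))])
```

```text
[582.82416038  50.17766647]
now [ 416.8 -413.5  200. ] yaw 30.0 tilt z [ 0.001 -0.001 -1.   ] t 4.0333 gap 0.343 F [ 0.9 -0.7 -0.8]
turn [ 0.02 -0.01  6.6 ] (5.1 rows) then shift mm [  46.7 -316.3   10. ] (9.1 rows)
turn [0. 0. 0.] (0.0 rows) then shift mm [  94.8 -155.4    0. ] (5.2 rows)
```

step_arm(
  motion=[
    [[0, 0, -0.006, 0, 0, 1.32], [0, 0, -0.006, 0, 0, 1.32], [0, 0, -0.006, 0, 0, 1.32], [0, 0, -0.006, 0, 0, 1.32], [0, 0, -0.006, 0, 0, 1.32], [0.01, -0.036, 0, 0, 0, 0], [0.01, -0.036, 0, 0, 0, 0], [0.01, -0.036, 0, 0, 0, 0]],
  ],
)

```text
clock: 4.7
tcp_pos: [452.2, -306.1, 227.5]
tool_rot: [0.0, 1.0, -0.027, 0.0]
ft_force: [0.1, -0.3, -0.3]
finger_gap: 0.345
```

step_arm(
  motion=[
    [[0.01, -0.036, 0, 0, 0, 0], [0.01, -0.036, 0, 0, 0, 0], [0.01, -0.036, 0, 0, 0, 0], [0.01, -0.036, 0, 0, 0, 0], [0.01, -0.036, 0, 0, 0, 0], [0.01, -0.036, 0, 0, 0, 0], [0.01, -0.036, 0, 0, 0, 0], [0.01, -0.036, 0, 0, 0, 0]],
  ],
)

```text
clock: 5.37
tcp_pos: [547.2, -22.0, 227.5]
tool_rot: [0.0, 1.0, -0.026, 0.0]
ft_force: [0.8, -0.4, -0.2]
finger_gap: 0.348
```

step_arm(
  motion=[
    [[0.01, -0.036, 0, 0, 0, 0], [0.01, -0.036, 0, 0, 0, 0], [0.008, -0.03, 0, 0, 0, 0], [0, 0, 0, 0, 0, 0], [0, 0, 0, 0, 0, 0]],
  ],
)

```text
clock: 5.78
tcp_pos: [580.2, 79.2, 227.3]
tool_rot: [-0.0, 1.0, -0.024, -0.0]
ft_force: [-0.1, -0.9, -0.3]
finger_gap: 0.343
```

Run:
```python
from go import *
c=cap("wrist","w2.png"); plan([])
```

```text
now [580.1  76.8 227.1] yaw -2.9 tilt z [-0.001 -0.001 -1.   ] t 5.8333 gap 0.349 F [-0.1 -0.7 -0.6]
```

View pics/w2.png

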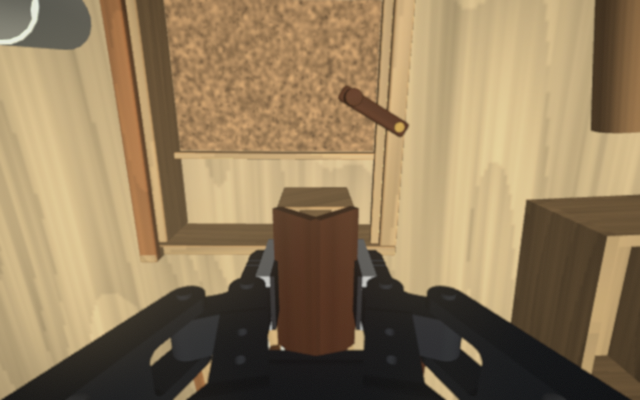

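Run:
```python
from go import *
c=ld("wrist"); g=cv2.cvtColor(c["color"],cv2.COLOR_RGB2GRAY).astype(int)
for v in (20,60,180,220): print(v,"u 366-420",g[v,366:420].tolist())
for u in (200,240): print(u,"v 146-166",g[146:166,u].tolist(),"v 218-258",g[218:258,u].tolist())
def P(l,z): print(l,z,plane(c,l,z).round(1)[:,:2].tolist())
P([(400,127)],80);P([(347,95)],102)
P([(141,262)],88);P([(105,0)],88);P([(158,260),(126,0)],88)
```

```text
20 u 366-420 [131, 134, 134, 133, 134, 139, 144, 148, 152, 154, 155, 152, 144, 131, 115, 100, 110, 143, 166, 172, 171, 169, 167, 166, 161, 146, 116, 99, 119, 148, 169, 178, 183, 186, 189, 190, 189, 188, 186, 186, 185, 185, 184, 182, 179, 177, 177, 181, 187, 188, 186, 184, 183, 182]
60 u 366-420 [146, 147, 144, 141, 136, 129, 122, 115, 114, 118, 124, 125, 112, 103, 126, 157, 173, 175, 172, 172, 170, 168, 158, 130, 100, 109, 140, 162, 175, 181, 186, 188, 190, 189, 188, 186, 185, 184, 182, 181, 179, 177, 175, 177, 185, 193, 194, 192, 189, 187, 185, 185, 183, 184]
180 u 366-420 [187, 186, 185, 184, 181, 165, 126, 114, 151, 175, 180, 180, 179, 178, 178, 164, 127, 112, 143, 168, 177, 178, 177, 175, 174, 173, 171, 170, 168, 166, 167, 168, 170, 168, 169, 179, 188, 192, 193, 192, 192, 191, 191, 191, 189, 188, 186, 184, 183, 181, 180, 181, 181, 181]
220 u 366-420 [194, 192, 189, 169, 129, 120, 156, 178, 182, 182, 181, 181, 174, 146, 117, 125, 152, 169, 173, 173, 171, 171, 170, 169, 168, 167, 166, 170, 178, 182, 178, 174, 179, 185, 188, 189, 190, 192, 191, 191, 190, 190, 190, 189, 188, 186, 183, 181, 180, 180, 181, 180, 180, 180]
200 v 146-166 [156, 158, 158, 158, 145, 119, 123, 154, 176, 183, 183, 180, 183, 192, 195, 196, 195, 195, 195, 195] v 218-258 [192, 193, 194, 192, 180, 150, 114, 97, 96, 96, 95, 96, 99, 100, 99, 98, 99, 100, 100, 98, 96, 96, 96, 98, 96, 94, 99, 122, 148, 158, 159, 159, 161, 163, 167, 166, 165, 171, 177, 178]
240 v 146-166 [154, 154, 157, 161, 156, 130, 117, 137, 162, 171, 172, 172, 178, 191, 195, 196, 196, 196, 196, 196] v 218-258 [185, 185, 186, 184, 173, 144, 112, 98, 98, 97, 96, 96, 97, 99, 101, 99, 99, 97, 97, 97, 96, 95, 94, 93, 94, 95, 99, 122, 152, 165, 167, 168, 171, 173, 175, 173, 168, 176, 181, 182]
[(400, 127)] 80 [[655.0, 125.0]]
[(347, 95)] 102 [[608.2, 153.1]]
[(141, 262)] 88 [[413.9, 13.3]]
[(105, 0)] 88 [[429.4, 229.5]]
[(158, 260), (126, 0)] 88 [[430.0, 14.5], [445.0, 228.9]]
```

Run:
```python
from go import *
c=ld("wrist")
L=plane(c,[(393,20),(390.4,60),(383,180),(380.4,220)],67.5)[:,:2]; print(L.round(1))
f=np.polyfit(L[:,1],L[:,0],1); a=-np.arctan(f[0]); print("yaw from far wall",np.degrees(a))
W=plane(c,[(200,245.2),(240,245.2)],71)[:,:2]; D=plane(c,[(200,151.8),(240,152.2)],26)[:,:2]; F=plane(c,[(200,223),(240,222.7)],8)[:,:2]
R0=plane(c,[(158,260),(126,0)],88)[:,:2]; d=R0[1]-R0[0]; print("yaw rail",np.degrees(np.arctan2(-d[0],d[1])))
for yaw in (-3.1,-3.6):
    a=np.radians(yaw);X=np.array([np.cos(a),np.sin(a)]);Y=np.array([-np.sin(a),np.cos(a)])
    print(yaw,"Tx from far",(L@X-105).round(1),"rail",(R0@X+105).round(1),"Ty",(W@Y+115).round(1),(D@Y+31).round(1),(F@Y+115).round(1))
    for n,q in(("pin",(655,125)),("knob",(608,153)),("pin_top",(655.2,124)),("knob_top",(607.3,150.8))): print(n,(q@X).round(1),(q@Y).round(1))
```

```text
[[650.3 210.4]
 [648.7 180.1]
 [643.3  76.1]
 [641.1  36.5]]
yaw from far wall -3.0110744727154906
yaw rail -4.010909657824178
-3.1 Tx from far [532.9 533.  533.2 533.1] rail [533.5 537. ] Ty [160.2 160.4] [161.2 161.1] [159.9 160.5]
pin 647.3 160.2
knob 598.8 185.7
pin_top 647.5 159.3
knob_top 598.3 183.4
-3.6 Tx from far [530.8 531.1 532.2 532.5] rail [533.2 534.7] Ty [164.3 164.8] [165.1 165.4] [163.7 164.7]
pin 645.9 165.9
knob 597.2 190.9
pin_top 646.1 164.9
knob_top 596.6 188.6
```

The tray agrees across both cameras: centre near (541.5,130.5), yaw −3.1°. The house hangs straight. Placing it at tray (45,−76).

step_arm(
  motion=[
    [[0.003, 0.025, 0.02, 0, 0, 0], [0, 0, 0.035, 0, 0, 0], [0, 0, 0.035, 0, 0, 0], [0, 0, 0.035, 0, 0, 0], [0, 0, 0.035, 0, 0, 0], [0, 0, 0.025, 0, 0, 0], [0, 0, 0.015, 0, 0, 0], [0, 0, 0.007, 0, 0, 0]],
  ],
)

```text
clock: 6.5
tcp_pos: [580.0, 48.8, 17.8]
tool_rot: [0.001, 1.0, -0.027, -0.002]
ft_force: [-0.9, -0.3, -1.0]
finger_gap: 0.344
```

step_arm(
  motion=[
    [[0, 0, 0.003, 0, 0, 0], [0, 0, 0, 0, 0, 0], [0, 0, 0, 0, 0, 0]],
  ],
)

```text
clock: 6.75
tcp_pos: [583.1, 50.8, 18.4]
tool_rot: [0.0, 1.0, -0.027, 0.001]
ft_force: [0.4, -0.0, -0.6]
finger_gap: 0.346
```

step_arm(
  motion=[
    [[0, 0, 0, 0, 0, 0], [0, 0, 0, 0, 0, 0], [0, 0, 0, 0, 0, 0], [0, 0, 0, 0, 0, 0]],
  ],
  hand=0.6,
)

```text
clock: 7.08
tcp_pos: [582.5, 51.6, 17.8]
tool_rot: [-0.0, 1.0, -0.026, 0.0]
ft_force: [0.6, 0.4, -0.5]
finger_gap: 0.598
```

step_arm(
  motion=[
    [[0, 0, -0.01, 0, 0, 0], [0, 0, -0.03, 0, 0, 0], [0, 0, -0.04, 0, 0, 0], [0, 0, -0.04, 0, 0, 0], [0, 0, -0.04, 0, 0, 0], [0, 0, -0.03, 0, 0, 0]],
  ],
)

```text
clock: 7.58
tcp_pos: [582.9, 52.0, 211.6]
tool_rot: [-0.0, 1.0, -0.026, 0.002]
ft_force: [0.9, 0.8, 0.2]
finger_gap: 0.594
```

Run:
```python
from house import *
house(None); c=cap("top"); im=cv2.cvtColor(c["color"],cv2.COLOR_RGB2HSV)
m=((im[...,0]<16)&(im[...,1]>130)&(im[...,2]<75)).astype(np.uint8); m[:, :230]=0; m[:,530:]=0
for k in cv2.findContours(m,cv2.RETR_EXTERNAL,cv2.CHAIN_APPROX_NONE)[0]:
    if cv2.contourArea(k)>60:
        (u,v),wh,a=cv2.minAreaRect(k); P=plane(c,cv2.boxPoints(((u,v),wh,a)),35)[:,:2];print((u,v),wh,P.mean(0).round(1),(P[1]-P[0]).round(),(P[2]-P[1]).round())
plan([((684,-160,200),Rt(-3))])
```

```text
(391.5, 144.0) (10.0, 19.0) [ 685.1 -159.5] [  1. -54.] [-29.  -0.]
now [585.7  52.5 214. ] yaw -3.0 tilt z [ 0.011  0.001 -1.   ] t 7.6833 gap 0.597 F [-0.2 -0.1 -0.4]
turn [-0.02 -0.12 -0.  ] (0.1 rows) then shift mm [109.3 207.   14. ] (6.7 rows)
```

step_arm(
  motion=[
    [[0.016, 0.03, 0.002, 0, 0, 0], [0.016, 0.03, 0.002, 0, 0, 0], [0.016, 0.03, 0.002, 0, 0, 0], [0.016, 0.03, 0.002, 0, 0, 0], [0.016, 0.03, 0.002, 0, 0, 0], [0.016, 0.03, 0.002, 0, 0, 0], [0.014, 0.03, 0.002, 0, 0, 0], [0, 0, 0, 0, 0, 0]],
  ],
  hand=1.0,
)

```text
clock: 8.35
tcp_pos: [681.1, -173.6, 192.1]
tool_rot: [0.003, 1.0, -0.031, -0.0]
ft_force: [-0.2, -1.6, 0.2]
finger_gap: 0.996
```

step_arm(
  motion=[
    [[0, 0, 0, 0, 0, 0], [0, 0, 0, 0, 0, 0]],
  ],
)

```text
clock: 8.52
tcp_pos: [680.6, -163.0, 193.0]
tool_rot: [-0.001, 1.0, -0.026, -0.0]
ft_force: [-1.1, 1.2, -0.6]
finger_gap: 1.002
```

Run:
```python
from house import *
house(None); plan([])
```

```text
blob px [322. 175.] at z32 (686.7, -160.9) size [62.9 29.3] ridge 84.8
now [ 680.7 -162.1  193.2] yaw -2.9 tilt z [-0.001  0.001 -1.   ] t 8.5667 gap 1.002 F [ 0.2  0.9 -0.7]
```

step_arm(
  motion=[
    [[0.005, -0.002, 0.02, 0, 0, 0.45], [0, 0, 0.035, 0, 0, 0], [0, 0, 0.035, 0, 0, 0], [0, 0, 0.035, 0, 0, 0], [0, 0, 0.03, 0, 0, 0], [0, 0, 0.02, 0, 0, 0], [0, 0, 0.009, 0, 0, 0], [0, 0, 0, 0, 0, 0]],
  ],
)

```text
clock: 9.23
tcp_pos: [684.4, -160.2, 7.3]
tool_rot: [-0.001, 0.999, -0.045, -0.002]
ft_force: [0.5, -0.4, -0.3]
finger_gap: 0.999
```

step_arm(
  motion=[
    [[0, 0, 0, 0, 0, 0], [0, 0, 0, 0, 0, 0], [0, 0, 0, 0, 0, 0], [0, 0, 0, 0, 0, 0], [0, 0, 0, 0, 0, 0], [0, 0, 0, 0, 0, 0], [0, 0, 0, 0, 0, 0], [0, 0, 0, 0, 0, 0]],
  ],
  hand=0.2,
)

```text
clock: 9.9
tcp_pos: [687.1, -162.4, 10.7]
tool_rot: [0.0, 0.999, -0.046, 0.001]
ft_force: [-1.2, -0.3, 7.0]
finger_gap: 0.342
```

step_arm(
  motion=[
    [[0, 0, -0.02, 0, 0, 0], [0, 0, -0.035, 0, 0, 0], [0, 0, -0.035, 0, 0, 0], [0, 0, -0.035, 0, 0, 0], [0, 0, -0.035, 0, 0, 0], [0, 0, -0.03, 0, 0, 0], [0, 0, 0, 0, 0, -0.42]],
  ],
)

```text
clock: 10.48
tcp_pos: [689.9, -162.5, 207.3]
tool_rot: [0.001, 1.0, -0.028, 0.006]
ft_force: [0.1, -0.2, 0.7]
finger_gap: 0.346
```

Run:
```python
from go import *
plan([((502.4,56.5,200),Rt(-3.1))])
```

```text
now [ 689.9 -162.5  207.3] yaw -3.2 tilt z [ 0.011 -0.002 -1.   ] t 10.4833 gap 0.346 F [ 0.1 -0.2  0.7]
turn [ 0.02 -0.13 -0.02] (0.1 rows) then shift mm [-199.1 -208.6    7.3] (8.2 rows)
```

step_arm(
  motion=[
    [[-0.022, -0.023, 0, 0, 0, 0], [-0.022, -0.023, 0, 0, 0, 0], [-0.022, -0.023, 0, 0, 0, 0], [-0.022, -0.023, 0, 0, 0, 0], [-0.022, -0.023, 0, 0, 0, 0], [-0.022, -0.023, 0, 0, 0, 0], [-0.022, -0.023, 0, 0, 0, 0], [-0.022, -0.023, 0, 0, 0, 0]],
  ],
)

```text
clock: 11.15
tcp_pos: [519.1, 32.1, 199.4]
tool_rot: [0.0, 1.0, -0.028, 0.0]
ft_force: [-0.3, 0.8, 0.2]
finger_gap: 0.346
```

step_arm(
  motion=[
    [[-0.02, -0.023, 0, 0, 0, 0], [0, 0, 0, 0, 0, 0], [0, 0, 0, 0, 0, 0]],
  ],
)

```text
clock: 11.4
tcp_pos: [500.9, 56.7, 199.6]
tool_rot: [0.0, 1.0, -0.026, 0.0]
ft_force: [1.0, -1.0, -1.3]
finger_gap: 0.345
```

Run:
```python
from go import *
plan([((502.4,56.5,19),Rt(-3.1))])
```

```text
now [500.9  56.7 199.6] yaw -3.0 tilt z [ 0. -0. -1.] t 11.4 gap 0.345 F [ 1.  -1.  -1.3]
turn [ 0.   -0.    0.03] (0.0 rows) then shift mm [1.500e+00 1.000e-01 1.806e+02] (5.2 rows)
```

step_arm(
  motion=[
    [[0.001, 0, 0.035, 0, 0, 0], [0, 0, 0.035, 0, 0, 0], [0, 0, 0.035, 0, 0, 0], [0, 0, 0.03, 0, 0, 0], [0, 0, 0.025, 0, 0, 0], [0, 0, 0.014, 0, 0, 0], [0, 0, 0.006, 0, 0, 0], [0, 0, 0, 0, 0, 0]],
  ],
)

```text
clock: 12.07
tcp_pos: [502.6, 54.0, 18.4]
tool_rot: [0.001, 1.0, -0.028, -0.001]
ft_force: [0.1, 0.6, -0.9]
finger_gap: 0.345
```

step_arm(
  motion=[
    [[0, 0, 0, 0, 0, 0], [0, 0, 0, 0, 0, 0], [0, 0, 0, 0, 0, 0], [0, 0, 0, 0, 0, 0]],
  ],
  hand=0.6,
)

```text
clock: 12.4
tcp_pos: [503.4, 54.9, 19.7]
tool_rot: [0.0, 1.0, -0.028, 0.0]
ft_force: [-0.2, 0.1, -0.2]
finger_gap: 0.602
```

step_arm(
  motion=[
    [[0, 0, -0.01, 0, 0, 0], [0, 0, -0.03, 0, 0, 0], [0, 0, -0.04, 0, 0, 0], [0, 0, -0.04, 0, 0, 0], [0, 0, -0.04, 0, 0, 0], [0, 0, -0.03, 0, 0, 0], [0, 0, -0.01, 0, 0, 0]],
  ],
)

```text
clock: 12.98
tcp_pos: [505.2, 55.9, 225.0]
tool_rot: [-0.0, 1.0, -0.027, 0.004]
ft_force: [1.8, 0.6, 1.0]
finger_gap: 0.599
```

Run:
```python
from house import *
house(None); plan([((480,345,210),Rt(73))])
```

```text
blob px [387. 171.] at z32 (579.5, 50.9) size [64.1 29.8] ridge 80.4
blob px [456.  73.] at z32 (653.0, 143.3) size [21.7 72.9] ridge -35.1
now [505.3  55.7 224.6] yaw -3.2 tilt z [ 0.008  0.    -1.   ] t 13.0333 gap 0.598 F [0.5 0.4 1.3]
turn [  0.05  -0.09 -15.23] (11.7 rows) then shift mm [ 269.2 -108.7   14.6] (8.3 rows)
```

step_arm(
  motion=[
    [[0, 0, 0, 0, 0, -1.385], [0, 0, 0, 0, 0, -1.385], [0, 0, 0, 0, 0, -1.385], [0, 0, 0, 0, 0, -1.385], [0, 0, 0, 0, 0, -1.385], [0, 0, 0, 0, 0, -1.385], [0, 0, 0, 0, 0, -1.385], [0, 0, 0, 0, 0, -1.385]],
  ],
  hand=1.0,
)

```text
clock: 13.7
tcp_pos: [501.9, 55.0, 218.4]
tool_rot: [-0.0, 0.896, 0.443, -0.001]
ft_force: [0.1, 0.2, -0.6]
finger_gap: 1.001
```

step_arm(
  motion=[
    [[0, 0, 0, 0, 0, -1.385], [0, 0, 0, 0, 0, -1.385], [0, 0, 0, 0, 0, -1.385], [0.034, -0.014, 0.002, 0, 0, 0], [0.034, -0.014, 0.002, 0, 0, 0], [0.034, -0.014, 0.002, 0, 0, 0], [0.034, -0.014, 0.002, 0, 0, 0], [0.034, -0.014, 0.002, 0, 0, 0]],
  ],
)

```text
clock: 14.37
tcp_pos: [484.4, 239.3, 208.3]
tool_rot: [-0.0, 0.804, 0.595, -0.001]
ft_force: [1.0, 1.6, 0.1]
finger_gap: 1.0
```

step_arm(
  motion=[
    [[0.034, -0.014, 0.002, 0, 0, 0], [0.034, -0.014, 0.002, 0, 0, 0], [0.03, -0.012, 0.002, 0, 0, 0], [0, 0, 0, 0, 0, 0], [0, 0, 0, 0, 0, 0]],
  ],
)

```text
clock: 14.78
tcp_pos: [473.9, 345.5, 202.2]
tool_rot: [-0.001, 0.802, 0.597, -0.001]
ft_force: [0.8, -0.4, -0.2]
finger_gap: 1.0
```

Run:
```python
from go import *
c=cap("wrist","w3.png"); t=cap("top"); plan([])
im=cv2.cvtColor(t["color"],cv2.COLOR_RGB2BGR); a=cv2.cvtColor(c["color"],cv2.COLOR_RGB2BGR)
b=cv2.resize(im[140:250,235:350],None,fx=2,fy=2)
cv2.imwrite("pics/w3.png",np.hstack([a[:,:560],np.vstack([b,np.zeros((400-b.shape[0],b.shape[1],3),np.uint8)])]))
```

```text
now [475.7 342.3 202.3] yaw 73.0 tilt z [-0.001 -0.002 -1.   ] t 14.8833 gap 1.001 F [-0.1 -0.8  0.7]
```

View pics/w3.png

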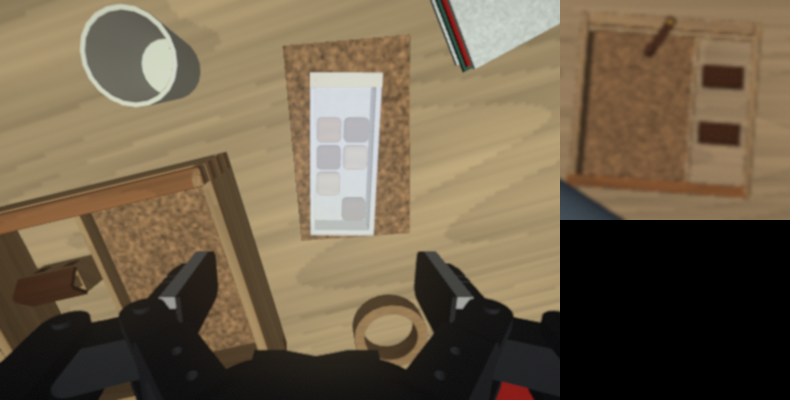

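The inset confirms both houses standing in the bay. The shaker spans (310,72)–(383,72) at its mouth end to (308,235)–(374,236) and holds six cobbles. Computing the grasp.

Run:
```python
from go import *
c=ld("wrist")
for z in (41,3):
    P=plane(c,[(310,73),(382,73),(374,236),(308,236)],z)[:,:2]
    ax=(P[2]+P[3]-P[0]-P[1])/2
    print(z,P.round(1).tolist(),P.mean(0).round(1),"len",np.linalg.norm(ax).round(1),"w",np.linalg.norm(P[0]-P[1]).round(1),np.linalg.norm(P[2]-P[3]).round(1),"yaw",np.degrees(np.arctan2(ax[1],ax[0])).round(1))
M=plane(c,[(284,46),(410,37),(411,233),(302,240)],3)[:,:2];print("mat",M.round(1).tolist(),M.mean(0).round(1))
hsv=cv2.cvtColor(c["color"],cv2.COLOR_RGB2GRAY).astype(int)
for v in (100,170,215): print(v,hsv[v,300:316].tolist(),hsv[v,364:390].tolist())
```

```text
41 [[382.3, 367.8], [400.2, 427.1], [544.8, 384.1], [526.1, 321.7]] [463.3 375.2] len 151.0 w 62.0 65.1 yaw -17.2
3 [[379.1, 368.1], [399.3, 434.8], [561.9, 386.4], [540.8, 316.3]] [470.3 376.4] len 169.8 w 69.7 73.2 yaw -17.2
mat [[349.1, 351.5], [376.1, 467.3], [570.1, 426.4], [543.5, 308.4]] [459.7 388.4]
100 [120, 122, 121, 119, 116, 115, 115, 114, 112, 132, 177, 208, 219, 218, 214, 213] [217, 217, 217, 217, 217, 212, 198, 185, 180, 177, 177, 188, 206, 216, 217, 211, 186, 148, 112, 95, 89, 88, 90, 92, 93, 93]
170 [144, 139, 130, 123, 122, 123, 125, 127, 126, 141, 179, 209, 220, 220, 218, 217] [216, 217, 211, 195, 183, 181, 176, 182, 201, 216, 218, 214, 195, 155, 119, 110, 118, 131, 139, 138, 131, 123, 113, 106, 105, 106]
215 [108, 101, 104, 108, 109, 110, 112, 118, 125, 142, 175, 207, 219, 218, 215, 214] [183, 183, 181, 179, 178, 186, 203, 215, 216, 204, 177, 141, 120, 114, 112, 112, 113, 113, 115, 116, 114, 114, 113, 116, 117, 118]
```

step_arm(
  motion=[
    [[0.014, -0.011, 0.02, 0, 0, 0], [0.014, -0.011, 0.03, 0, 0, 0], [0, 0, 0.035, 0, 0, 0], [0, 0, 0.03, 0, 0, 0], [0, 0, 0.02, 0, 0, 0], [0, 0, 0.01, 0, 0, 0], [0, 0, 0, 0, 0, 0], [0, 0, 0, 0, 0, 0]],
  ],
)

```text
clock: 15.55
tcp_pos: [463.6, 376.1, 58.7]
tool_rot: [0.0, 0.804, 0.594, 0.0]
ft_force: [-1.0, -0.3, 0.8]
finger_gap: 1.001
```

Run:
```python
from go import *
plan([((463.3,375.2,1),Rt(72.8))])
```

```text
now [463.6 376.1  58.7] yaw 72.9 tilt z [ 0. -0. -1.] t 15.55 gap 1.001 F [-1.  -0.3  0.8]
turn [0.   0.   0.03] (0.0 rows) then shift mm [-1.  -0.  57.7] (1.6 rows)
```

step_arm(
  motion=[
    [[-0.001, 0, 0.015, 0, 0, 0], [0, 0, 0.018, 0, 0, 0], [0, 0, 0.014, 0, 0, 0], [0, 0, 0.01, 0, 0, 0], [0, 0, 0, 0, 0, 0], [0, 0, 0, 0, 0, 0]],
  ],
)

```text
clock: 16.05
tcp_pos: [462.6, 375.9, 1.2]
tool_rot: [-0.0, 0.804, 0.595, -0.0]
ft_force: [0.2, 0.5, 0.2]
finger_gap: 1.003
```

step_arm(
  motion=[
    [[0, 0, 0, 0, 0, 0], [0, 0, 0, 0, 0, 0], [0, 0, 0, 0, 0, 0], [0, 0, 0, 0, 0, 0], [0, 0, 0, 0, 0, 0], [0, 0, 0, 0, 0, 0]],
  ],
  hand=0.5,
  squeeze=35,
)

```text
clock: 16.55
tcp_pos: [463.1, 376.5, 2.2]
tool_rot: [-0.0, 0.804, 0.595, 0.001]
ft_force: [-0.3, -0.7, 7.4]
finger_gap: 0.718
```

step_arm(
  motion=[
    [[0, 0, -0.01, 0, 0, 0], [0, 0, -0.02, 0, 0, 0], [0, 0, -0.03, 0, 0, 0], [0, 0, -0.035, 0, 0, 0], [0, 0, -0.035, 0, 0, 0], [0, 0, -0.035, 0, 0, 0], [0, 0, -0.03, 0, 0, 0], [0, 0, 0, 0, 0, 0]],
  ],
)

```text
clock: 17.22
tcp_pos: [464.6, 378.7, 203.0]
tool_rot: [-0.0, 0.804, 0.595, 0.005]
ft_force: [1.9, 1.4, -2.8]
finger_gap: 0.72
```

Run:
```python
from go import *
c=cap("wrist","w4.png"); plan([])
```

```text
now [463.8 377.3 199.8] yaw 73.0 tilt z [ 0.005  0.004 -1.   ] t 17.2667 gap 0.719 F [ 0.5  0.3 -2.8]
```

View pics/w4.png

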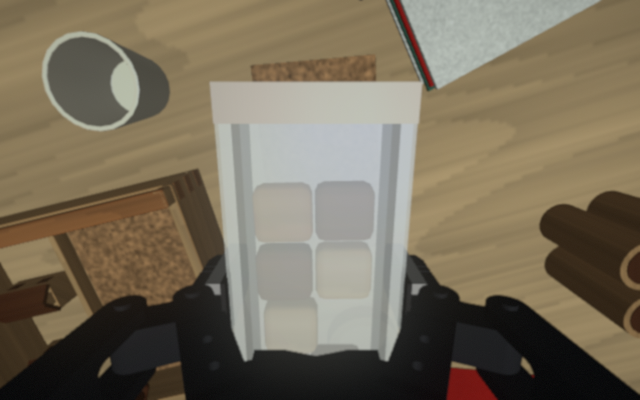

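The shaker is held level with the mouth at the image top (v≈85–123), and cobbles show at (283,211), (345,211), (285,271), (343,271), (292,325) and one hidden behind. I can track them by column profiles. Moving over the far-left quarter, mouth facing −x.

```bash
cat > tray.py <<'E'
from go import *
T=np.array([541.5,130.5]);YAW=-3.1
a=np.radians(YAW);X=np.array([np.cos(a),np.sin(a),0]);Y=np.array([-np.sin(a),np.cos(a),0])
def W(x,y,z): return np.array([*T,0])+x*X+y*Y+np.array([0,0,z])
def tcp_for_mouth(m,R): # mouth (underside lip) at world m ; lip at tool (0,-75,-1)
    return m-R@np.array([0,-75,-1.])
def prof(c=None):
    c=c or ld("wrist"); im=c["color"].astype(int)
    for u in (285,345):
        col=im[80:350,u-12:u+12].mean(1)
        print(u," ".join("%d:%d/%d"%(80+i,col[i].mean(),col[i][0]-col[i][2]) for i in range(0,270,9)))
E
python3 - <<'E'
from tray import *
prof()
R=Rt(86.9,0,0); R2=Rt(86.9,0,-12)
plan([(tcp_for_mouth(W(55,75,66),R)+[0,0,60],R),(tcp_for_mouth(W(55,75,66),R2),R2)])
E
```

```text
285 80:106/45 89:180/14 98:181/14 107:181/14 116:182/14 125:188/-5 134:189/-4 143:189/-4 152:189/-4 161:189/-3 170:189/-3 179:189/-2 188:163/10 197:168/14 206:168/14 215:166/13 224:167/15 233:167/16 242:167/6 251:152/5 260:155/8 269:155/9 278:153/8 287:152/9 296:151/9 305:154/10 314:167/16 323:169/16 332:167/16 341:164/15
345 80:101/43 89:185/10 98:186/10 107:187/10 116:187/9 125:191/-9 134:192/-9 143:192/-9 152:191/-9 161:191/-8 170:191/-8 179:189/-8 188:158/0 197:160/2 206:159/2 215:158/2 224:158/4 233:157/4 242:160/2 251:170/11 260:175/12 269:175/12 278:173/13 287:171/14 296:171/17 305:183/5 314:178/3 323:178/4 332:179/4 341:179/4
now [463.8 377.3 199.8] yaw 73.0 tilt z [ 0.005  0.004 -1.   ] t 17.2667 gap 0.719 F [ 0.5  0.3 -2.8]
turn [ 0.04 -0.05 -2.78] (2.1 rows) then shift mm [-167.3  221.    74.8] (8.2 rows)
turn [-2.4 -0.   0. ] (1.8 rows) then shift mm [  0.  -10.6  43.1] (1.3 rows)
```

step_arm(
  motion=[
    [[0, 0, 0, 0, 0, -0.93], [0, 0, 0, 0, 0, -0.93], [0, 0, 0, 0, 0, -0.93], [-0.008, 0.011, 0, 0, 0, 0], [-0.015, 0.02, 0, 0, 0, 0], [-0.018, 0.024, 0, 0, 0, 0], [-0.018, 0.024, 0, 0, 0, 0], [-0.018, 0.024, 0, 0, 0, 0]],
  ],
)

```text
clock: 17.93
tcp_pos: [562.6, 290.9, 194.9]
tool_rot: [0.0, 0.727, 0.687, -0.001]
ft_force: [0.7, -0.4, -2.8]
finger_gap: 0.721
```

step_arm(
  motion=[
    [[-0.018, 0.024, 0, 0, 0, 0], [-0.018, 0.024, 0, 0, 0, 0], [-0.018, 0.024, 0.01, 0, 0, 0], [-0.018, 0.024, 0.02, 0, 0, 0], [-0.012, 0.015, 0.02, 0, 0, 0], [-0.006, 0.007, 0.015, 0, 0, 0], [0, 0, 0.01, 0, 0, 0], [0, 0, 0, 0, 0, 0]],
  ],
)

```text
clock: 18.6
tcp_pos: [672.1, 196.9, 117.8]
tool_rot: [-0.002, 0.726, 0.688, -0.002]
ft_force: [-1.0, 0.4, -3.4]
finger_gap: 0.718
```

Run:
```python
from tray import *
cap("wrist");prof()
R2=Rt(86.9,0,-12)
plan([(tcp_for_mouth(W(55,75,66),R2),R2)])
```

```text
285 80:106/44 89:184/14 98:185/14 107:185/14 116:186/13 125:192/-6 134:192/-6 143:193/-5 152:193/-5 161:192/-5 170:192/-5 179:161/3 188:170/12 197:172/13 206:171/12 215:169/12 224:171/14 233:169/15 242:154/2 251:157/6 260:158/8 269:157/8 278:156/8 287:155/8 296:156/9 305:168/17 314:172/16 323:171/16 332:169/15 341:169/16
345 80:107/47 89:188/11 98:189/10 107:190/10 116:190/10 125:195/-10 134:195/-11 143:195/-10 152:195/-10 161:195/-10 170:194/-10 179:159/-2 188:163/0 197:163/1 206:162/1 215:162/1 224:160/2 233:169/1 242:167/6 251:178/11 260:180/12 269:177/12 278:175/13 287:176/14 296:188/3 305:187/4 314:187/4 323:185/4 332:184/5 341:145/5
now [672.3 198.7 119.9] yaw 87.0 tilt z [-0.004  0.    -1.   ] t 18.65 gap 0.725 F [-0.6  0.9 -1.6]
turn [-2.44 -0.01  0.03] (1.9 rows) then shift mm [-0.2 -6.6 38.7] (1.1 rows)
```

step_arm(
  motion=[
    [[0, 0, 0, -0.8, 0, 0], [0, 0, 0, -0.8, 0, 0], [0, 0, 0, -0.8, 0, 0], [0, -0.002, 0.012, 0, 0, 0], [0, -0.002, 0.014, 0, 0, 0], [0, -0.002, 0.012, 0, 0, 0], [0, 0, 0, 0, 0, 0], [0, 0, 0, 0, 0, 0]],
  ],
)

```text
clock: 19.32
tcp_pos: [676.3, 197.0, 81.1]
tool_rot: [0.075, 0.722, 0.684, 0.071]
ft_force: [0.3, 0.5, -1.7]
finger_gap: 0.716
```

Run:
```python
from tray import *
cap("wrist");prof()
R2=Rt(86.9,0,-12)
plan([(tcp_for_mouth(W(55,75,66),R2),R2)])
```

```text
285 80:110/44 89:179/16 98:180/16 107:181/16 116:182/16 125:195/1 134:196/1 143:171/15 152:176/16 161:176/15 170:174/13 179:176/14 188:177/14 197:175/14 206:162/0 215:164/3 224:166/6 233:165/6 242:165/6 251:164/6 260:164/7 269:166/6 278:178/14 287:183/15 296:181/15 305:179/16 314:180/16 323:191/4 332:189/4 341:188/4
345 80:119/52 89:181/16 98:183/15 107:184/16 116:186/16 125:197/-2 134:160/1 143:165/4 152:167/4 161:167/2 170:167/1 179:167/0 188:167/0 197:201/-9 206:173/0 215:186/5 224:189/6 233:187/6 242:185/6 251:187/8 260:197/-1 269:199/-3 278:199/-2 287:198/-2 296:197/0 305:196/0 314:156/3 323:156/5 332:159/8 341:157/9
now [676.8 197.3  82.1] yaw 86.9 tilt z [ 0.206 -0.011 -0.978] t 19.3667 gap 0.72 F [ 0.5  0.3 -3. ]
turn [-0.02 -0.    0.01] (0.0 rows) then shift mm [ 0.9 -3.2  0.8] (0.1 rows)
```

Run:
```python
from tray import *
c=cap("wrist");prof()
s=r.sense();R=q2R(s["tool_rot"]);p=np.array(s["tcp_pos"])
for y in(-75,-60,-40,-20,0): print(y,[proj(c,[p+R@np.array([x,y,z])])[0].round().tolist() for x,z in((0,-5),(0,-19),(0,-38))])
```

```text
285 80:108/42 89:178/16 98:179/16 107:181/16 116:182/16 125:195/1 134:195/1 143:171/15 152:176/16 161:176/15 170:174/13 179:176/14 188:177/14 197:175/14 206:162/0 215:163/3 224:166/6 233:165/6 242:165/6 251:164/6 260:163/7 269:166/6 278:178/14 287:183/15 296:181/15 305:178/15 314:180/16 323:191/4 332:189/4 341:188/4
345 80:119/53 89:181/15 98:182/16 107:184/15 116:185/16 125:196/-2 134:160/1 143:165/4 152:166/4 161:166/3 170:166/1 179:166/0 188:167/0 197:202/-9 206:173/0 215:185/5 224:189/6 233:187/6 242:185/6 251:186/8 260:196/-1 269:199/-3 278:198/-2 287:198/-2 296:197/0 305:196/0 314:156/3 323:156/5 332:159/8 341:157/9
-75 [[316.0, 88.0], [316.0, 87.0], [317.0, 84.0]]
-60 [[316.0, 127.0], [316.0, 130.0], [316.0, 134.0]]
-40 [[316.0, 175.0], [316.0, 183.0], [316.0, 196.0]]
-20 [[316.0, 220.0], [316.0, 231.0], [316.0, 252.0]]
0 [[316.0, 261.0], [316.0, 276.0], [316.0, 303.0]]
```

step_arm(
  motion=[
    [[0, 0, 0, 0, 0, 0], [0, 0, 0, 0, 0, 0]],
  ],
)

```text
clock: 19.58
tcp_pos: [677.1, 197.5, 83.4]
tool_rot: [0.076, 0.722, 0.684, 0.072]
ft_force: [-0.3, 0.2, -2.3]
finger_gap: 0.719
```

Run:
```python
from tray import *
c=cap("wrist");prof()
```

```text
285 80:108/42 89:178/16 98:179/16 107:180/16 116:181/16 125:195/1 134:195/1 143:171/15 152:175/16 161:175/15 170:174/13 179:176/14 188:177/15 197:175/14 206:162/0 215:163/4 224:166/6 233:165/6 242:165/6 251:164/6 260:163/7 269:165/6 278:178/14 287:182/15 296:181/15 305:178/15 314:179/16 323:190/4 332:189/4 341:187/3
345 80:118/52 89:181/15 98:182/16 107:183/16 116:184/16 125:196/-2 134:160/1 143:165/4 152:166/4 161:166/3 170:166/2 179:166/0 188:167/0 197:202/-9 206:173/0 215:185/5 224:188/7 233:186/6 242:185/6 251:186/8 260:196/-1 269:199/-3 278:198/-3 287:197/-2 296:197/0 305:196/0 314:156/3 323:156/5 332:159/8 341:157/9
```

step_arm(
  motion=[
    [[0, 0, 0, -0.4, 0, 0], [0, 0, 0, 0, 0, 0], [0, 0, 0, 0, 0, 0]],
  ],
)

```text
clock: 19.88
tcp_pos: [676.2, 197.6, 83.1]
tool_rot: [0.088, 0.72, 0.683, 0.084]
ft_force: [-0.3, -0.6, -2.6]
finger_gap: 0.72
```

```bash
cat >> tray.py <<'E'
def edges(c=None):
    c=c or ld("wrist"); im=c["color"].astype(int); s=[]
    for u in (285,345):
        col=im[124:352,u-12:u+12].mean((1,2)); q=[]
        d=col[3:]-col[:-3]
        for i in range(1,len(d)-1):
            if abs(d[i])>8 and abs(d[i])>=abs(d[i-1]) and abs(d[i])>abs(d[i+1]): q.append(("-" if d[i]<0 else "+")+str(125+i))
        s.append(" ".join(q))
    print("L:",s[0]," | R:",s[1])
E
python3 - <<'E'
from tray import *
edges();cap("wrist");edges();plan([])
E
```

```text
L: -136 +199 -204 +319  | R: -131 +194 -200 +259 -309
L: +170 -178 +237 -241 +298  | R: +164 -173 +233 -289 +346
now [676.6 197.4  83.2] yaw 87.0 tilt z [ 0.241 -0.013 -0.97 ] t 19.9333 gap 0.722 F [-0.4 -0.2 -2.3]
```

step_arm(
  motion=[
    [[0, 0, 0, 0, 0, 0], [0, 0, 0, 0, 0, 0]],
  ],
)

```text
clock: 20.1
tcp_pos: [676.9, 197.3, 83.0]
tool_rot: [0.088, 0.72, 0.683, 0.084]
ft_force: [0.5, -0.1, -2.5]
finger_gap: 0.725
```

Run:
```python
from tray import *
cap("wrist");edges()
```

```text
L: -137 +199 -204 +263  | R: -131 +135 +194 -257 +315
```

step_arm(
  motion=[
    [[0, 0, 0, 0, 0, 0], [0, 0, 0, 1.3, 0, 0], [0, 0, 0, 0.8, 0, 0], [0, 0, 0, 0, 0, 0], [0, 0, 0, 0, 0, 0]],
  ],
)

```text
clock: 20.57
tcp_pos: [677.6, 196.9, 82.5]
tool_rot: [0.023, 0.726, 0.687, 0.022]
ft_force: [-0.7, 0.3, -2.1]
finger_gap: 0.722
```

Run:
```python
from tray import *
c=cap("wrist","w5.png");edges();prof();plan([])
```

```text
L: +132 -148 +152 +209  | R: -210 +269
285 80:85/24 89:182/15 98:184/15 107:185/15 116:186/15 125:162/3 134:193/-4 143:194/-4 152:171/5 161:182/8 170:184/9 179:183/8 188:181/8 197:182/8 206:182/9 215:196/-2 224:196/-2 233:194/-1 242:194/-1 251:193/0 260:193/0 269:193/1 278:193/2 287:191/2 296:190/3 305:190/4 314:188/4 323:187/5 332:185/4 341:184/4
345 80:137/54 89:187/15 98:188/14 107:189/13 116:190/13 125:185/-4 134:196/-9 143:196/-10 152:197/-10 161:197/-10 170:195/-11 179:198/-10 188:195/-11 197:199/-9 206:199/-8 215:159/-4 224:163/0 233:165/2 242:164/2 251:163/3 260:161/4 269:174/2 278:193/0 287:193/1 296:191/2 305:191/3 314:189/4 323:188/4 332:186/4 341:185/4
now [676.4 197.5  82.5] yaw 86.9 tilt z [ 0.062 -0.003 -0.998] t 20.6167 gap 0.717 F [-0.5  0.1 -2.2]
```

View pics/w5.png

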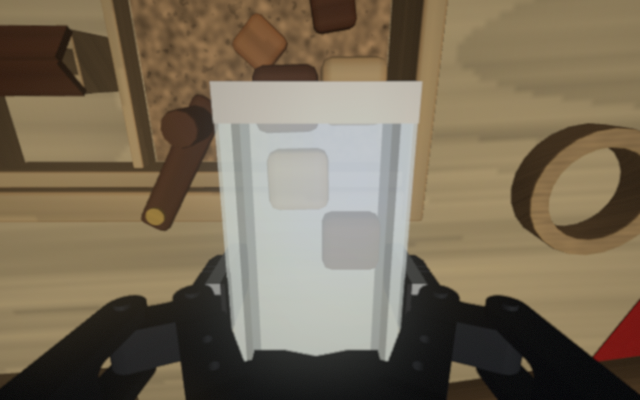

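Run:
```python
from tray import *
c=ld("wrist")
P=plane(c,[(260,42),(333,12)],20)
for p in P: q=p-W(0,0,0); print("tray",(q@X).round(),(q@Y).round())
for y,R in (((-40,75)),): pass
R=Rt(86.9,0,-3); 
plan([(tcp_for_mouth(W(-35,72,72),R),R),(tcp_for_mouth(W(-35,5,80),R),R)])
```

```text
tray 35.0 43.0
tray 20.0 83.0
now [676.4 197.5  82.5] yaw 86.9 tilt z [ 0.062 -0.003 -0.998] t 20.6167 gap 0.717 F [-0.5  0.1 -2.2]
turn [ 0.11 -0.    0.01] (0.1 rows) then shift mm [ -2.2 -91.4   2.8] (2.6 rows)
turn [0. 0. 0.] (0.0 rows) then shift mm [-67.    0.4  -8. ] (1.9 rows)
```

step_arm(
  motion=[
    [[-0.001, -0.008, 0, 0, 0, 0], [-0.001, -0.014, 0, 0, 0, 0], [0, -0.018, 0, 0, 0, 0], [0, -0.018, 0, 0, 0, 0], [0, -0.015, 0, 0, 0, 0], [0, -0.011, 0, 0, 0, 0], [0, -0.006, 0, 0, 0, 0], [0, 0, 0, 0, 0, 0]],
  ],
)

```text
clock: 21.28
tcp_pos: [584.4, 200.5, 77.4]
tool_rot: [0.022, 0.724, 0.689, 0.02]
ft_force: [0.2, -0.5, -1.7]
finger_gap: 0.723
```

Run:
```python
from tray import *
c=cap("wrist","w6.png");edges();plan([])
```

```text
L: +129 -146 +207  | R: -208 +267
now [585.9 200.3  77.6] yaw 87.1 tilt z [ 0.061 -0.004 -0.998] t 21.3333 gap 0.719 F [ 0.1  0.  -3. ]
```

View pics/w6.png

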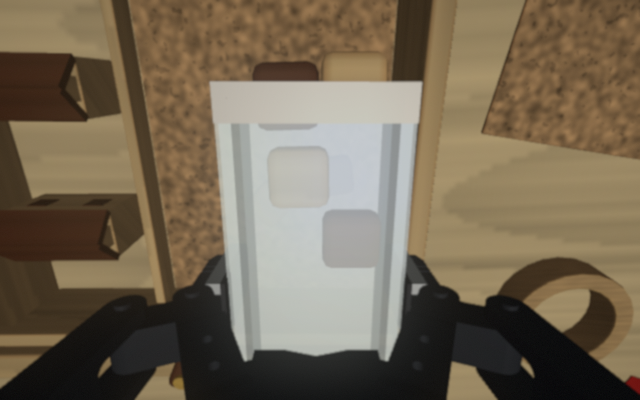

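step_arm(
  motion=[
    [[0, 0, 0, -0.6, 0, 0], [0, 0, 0, -0.6, 0, 0], [0, 0, 0, 0, 0, 0], [0, 0, 0, 0, 0, 0]],
  ],
)

```text
clock: 21.67
tcp_pos: [586.8, 200.2, 77.7]
tool_rot: [0.06, 0.723, 0.686, 0.057]
ft_force: [-0.9, -0.2, -1.3]
finger_gap: 0.72
```

```bash
cat >> tray.py <<'E'
def lip(c=None):
    c=c or ld("wrist"); im=c["color"].astype(int)
    for u in (285,352): print(u,[im[v,u-6:u+6].mean(0).round().astype(int).tolist() for v in range(40,84,7)])
E
python3 - <<'E'
from tray import *
lip()
c=cap("wrist");edges();lip()
E
```

```text
285 [[135, 106, 72], [115, 90, 62], [106, 84, 59], [96, 75, 53], [70, 50, 37], [79, 56, 42], [180, 175, 164]]
352 [[126, 99, 67], [117, 92, 62], [134, 107, 72], [156, 131, 91], [164, 138, 97], [161, 136, 96], [191, 184, 171]]
L: -133 +196  | R: -198 +257
285 [[55, 36, 24], [56, 37, 26], [57, 39, 28], [68, 47, 34], [73, 51, 37], [74, 53, 39], [177, 171, 161]]
352 [[118, 92, 62], [118, 92, 62], [129, 101, 69], [121, 94, 64], [123, 97, 66], [139, 109, 75], [186, 178, 166]]
```

step_arm(
  motion=[
    [[0, 0, 0, 1.2, 0, 0], [0, 0, 0, 0.6, 0, 0], [0, 0, 0, 0, 0, 0]],
  ],
)

```text
clock: 21.97
tcp_pos: [590.2, 198.8, 77.4]
tool_rot: [0.002, 0.727, 0.686, 0.003]
ft_force: [-0.3, -0.4, -1.4]
finger_gap: 0.722
```

Run:
```python
from tray import *
c=cap("wrist","w7.png");edges();lip()
R=Rt(86.9,0,0); plan([(tcp_for_mouth(W(-35,5,80),R),R)])
```

```text
L: -128 +190  | R: -195 +254
285 [[127, 100, 69], [75, 54, 38], [73, 50, 36], [74, 51, 37], [75, 52, 39], [76, 54, 42], [169, 162, 151]]
352 [[116, 91, 61], [127, 99, 68], [121, 95, 65], [118, 92, 63], [125, 98, 68], [116, 91, 64], [179, 173, 160]]
now [589.  199.3  77.1] yaw 86.7 tilt z [ 0.01   0.001 -1.   ] t 22.0167 gap 0.719 F [ 0.2  0.2 -2.3]
turn [ 0.11 -0.02 -0.03] (0.1 rows) then shift mm [-66.3  -3.7  -1.9] (1.9 rows)
```

View pics/w7.png

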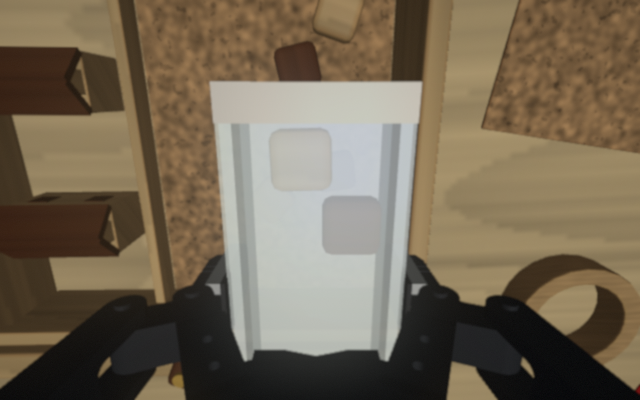

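Both second-pair cobbles are down: light at (338,15), dark at (298,62), near-left. Two remain, staggered (L 128–190, R 195–254). For the right-hand quarters I'll turn the mouth to +y for a low drop that clears the knob.

Run:
```python
from tray import *
c=ld("wrist")
P=plane(c,[(338,15),(298,65)],20)
for p in P: q=p-W(0,0,0); print("tray",(q@X).round(),(q@Y).round())
R=Rt(-3.1,0,0); R2=Rt(-3.1,0,-11)
s=r.sense();p=np.array(s["tcp_pos"])
t=tcp_for_mouth(W(-45,-8,80),R)
plan([(p+[0,0,70],Rt(86.7)),((t[0],t[1],150),R),(t,R)])
```

```text
tray -69.0 83.0
tray -44.0 61.0
now [589.  199.3  77.1] yaw 86.7 tilt z [ 0.01   0.001 -1.   ] t 22.0167 gap 0.719 F [ 0.2  0.2 -2.3]
turn [ 0.11 -0.02  0.01] (0.1 rows) then shift mm [  0.   0. -70.] (2.0 rows)
turn [ 0.    0.   17.96] (13.8 rows) then shift mm [-88.7 154.3  -2.9] (5.1 rows)
turn [0. 0. 0.] (0.0 rows) then shift mm [ 0.  0. 71.] (2.0 rows)
```

step_arm(
  motion=[
    [[0, 0, -0.01, 0.11, 0, 0], [0, 0, -0.02, 0, 0, 0], [0, 0, -0.02, 0, 0, 0.6], [0, 0, -0.015, 0, 0, 1.2], [0, 0, -0.005, 0, 0, 1.35], [0, 0, 0, 0, 0, 1.35], [0, 0, 0, 0, 0, 1.35], [0, 0, 0, 0, 0, 1.35]],
  ],
)

```text
clock: 22.68
tcp_pos: [586.3, 200.2, 147.5]
tool_rot: [0.0, 0.904, 0.428, 0.0]
ft_force: [-0.2, 0.2, -1.2]
finger_gap: 0.719
```

step_arm(
  motion=[
    [[0, 0, 0, 0, 0, 1.35], [0, 0, 0, 0, 0, 1.35], [0, 0, 0, 0, 0, 1.35], [0, 0, 0, 0, 0, 1.35], [0, 0, 0, 0, 0, 1.35], [0, 0, 0, 0, 0, 1.35], [0, 0, 0, 0, 0, 1.3], [0, 0, 0, 0, 0, 1.35]],
  ],
)

```text
clock: 23.35
tcp_pos: [586.2, 200.3, 147.2]
tool_rot: [0.0, 1.0, -0.027, 0.0]
ft_force: [0.3, -0.3, -1.8]
finger_gap: 0.724
```

step_arm(
  motion=[
    [[0, 0, 0, 0, 0, 0.66], [-0.003, 0.005, 0, 0, 0, 0], [-0.006, 0.01, 0, 0, 0, 0], [-0.008, 0.015, 0, 0, 0, 0], [-0.012, 0.02, 0, 0, 0, 0], [-0.013, 0.022, 0, 0, 0, 0], [-0.013, 0.022, 0, 0, 0, 0], [-0.012, 0.02, 0, 0, 0, 0]],
  ],
)

```text
clock: 24.02
tcp_pos: [506.3, 92.3, 147.2]
tool_rot: [0.001, 0.999, -0.052, -0.0]
ft_force: [0.8, -0.5, -1.2]
finger_gap: 0.72
```

step_arm(
  motion=[
    [[-0.01, 0.018, 0, 0, 0, 0], [-0.008, 0.012, 0, 0, 0, 0], [-0.004, 0.007, 0, 0, 0, 0], [0, 0.003, 0, 0, 0, 0], [0, 0, 0, 0, 0, 0]],
  ],
)

```text
clock: 24.43
tcp_pos: [482.0, 56.0, 147.6]
tool_rot: [0.0, 0.999, -0.053, -0.0]
ft_force: [0.7, 0.0, -2.5]
finger_gap: 0.722
```

Run:
```python
from tray import *
c=cap("wrist");edges();lip()
R2=Rt(-3.1,0,-9)
plan([(tcp_for_mouth(W(-45,-8,66),R2),R2)])
```

```text
L: -126 +188  | R: -194 +253
285 [[123, 96, 66], [141, 110, 76], [130, 102, 71], [132, 104, 73], [144, 114, 80], [123, 98, 70], [176, 166, 151]]
352 [[138, 108, 74], [117, 91, 63], [118, 93, 64], [103, 80, 56], [121, 95, 66], [121, 96, 67], [174, 169, 154]]
now [482.5  56.8 147.7] yaw -6.0 tilt z [ 0.  0. -1.] t 24.4833 gap 0.72 F [ 0.6 -0.1 -2.3]
turn [-1.8   0.04 -0.59] (1.5 rows) then shift mm [ 9.9 -5.7 70.9] (2.1 rows)
```

step_arm(
  motion=[
    [[0.004, 0, 0.01, 0, 0, -0.59], [0.004, 0, 0.015, 0, 0, 0], [0.002, 0, 0.02, 0, 0, 0], [0, 0, 0.015, 0, 0, 0], [0, 0, 0.007, 0, 0, 0], [0, 0, 0, -0.9, 0, 0], [0, 0, 0, -0.9, 0, 0], [0, 0, 0, 0, 0, 0]],
  ],
)

```text
clock: 25.15
tcp_pos: [492.7, 61.5, 80.6]
tool_rot: [0.078, 0.997, -0.023, -0.001]
ft_force: [-0.2, 2.4, -1.4]
finger_gap: 0.721
```

Run:
```python
from tray import *
c=cap("wrist");edges()
R2=Rt(-3.1,0,-9)
plan([(tcp_for_mouth(W(-45,-8,66),R2),R2)])
```

```text
L: +176  | R: -184 +243
now [492.5  59.8  80.6] yaw -2.7 tilt z [-0.007 -0.154 -0.988] t 25.2 gap 0.718 F [-0.7  0.2 -3. ]
turn [-0.03 -0.01  0.07] (0.1 rows) then shift mm [0.1 8.2 5.2] (0.3 rows)
```

step_arm(
  motion=[
    [[0, 0, 0, -1.0, 0, 0], [0, 0, 0, 0, 0, 0], [0, 0, 0, 0, 0, 0], [0, 0, 0, 0, 0, 0]],
  ],
)

```text
clock: 25.53
tcp_pos: [491.9, 54.8, 80.5]
tool_rot: [0.121, 0.992, -0.028, -0.004]
ft_force: [-0.0, -0.5, -1.6]
finger_gap: 0.72
```

Run:
```python
from tray import *
c=cap("wrist");edges();lip()
```

```text
L:   | R: 
285 [[149, 116, 79], [119, 94, 64], [128, 101, 70], [142, 112, 78], [146, 115, 80], [150, 120, 84], [195, 182, 164]]
352 [[132, 103, 69], [137, 107, 72], [74, 52, 35], [76, 50, 35], [82, 54, 39], [81, 55, 41], [178, 171, 159]]
```

step_arm(
  motion=[
    [[0.036, -0.004, 0, 1.4, 0, 0], [0.036, 0, 0, 1.4, 0, 0], [0.006, 0, 0, 0.7, 0, 0], [0, 0, 0, 0, 0, 0]],
  ],
)

```text
clock: 25.92
tcp_pos: [573.3, 46.9, 79.6]
tool_rot: [-0.031, 0.999, -0.033, 0.002]
ft_force: [-0.1, -0.9, -2.5]
finger_gap: 0.719
```

Run:
```python
from tray import *
c=cap("wrist","w8.png");edges();lip();cap("top","t8.png");cap("scene","s8.png")
R2=Rt(-3.1,0,0)
plan([(tcp_for_mouth(W(32,-5,66),R2),R2)])
```

```text
L:   | R: 
285 [[116, 91, 63], [112, 88, 62], [125, 98, 68], [147, 116, 81], [135, 107, 76], [125, 100, 72], [177, 167, 152]]
352 [[136, 106, 73], [118, 92, 63], [125, 97, 67], [147, 115, 80], [127, 100, 70], [120, 95, 67], [178, 171, 156]]
now [569.3  54.1  79.3] yaw -3.2 tilt z [ 0.002  0.061 -0.998] t 26.0667 gap 0.72 F [ 0.2  0.2 -2. ]
turn [-0.7   0.02 -0.03] (0.5 rows) then shift mm [ 0.1  5.2 14.3] (0.4 rows)
```

View pics/w8.png

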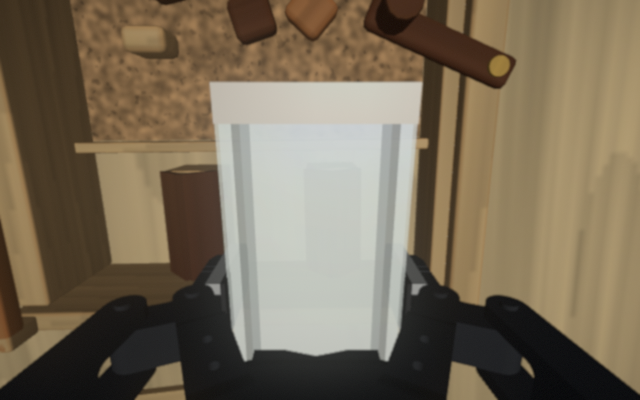

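Run:
```python
from tray import *
c=ld("wrist")
for p in plane(c,[(148,38),(250,17),(312,13),(400,8)],21): q=p-W(0,0,0); print("tray",(q@X).round(),(q@Y).round())
R2=Rt(-3.1,0,0); s=r.sense(); p=np.array(s["tcp_pos"])
plan([(p+[0,0,100],R2)])
```

```text
tray -58.0 28.0
tray 1.0 39.0
tray 36.0 40.0
tray 86.0 42.0
now [569.3  54.1  79.3] yaw -3.2 tilt z [ 0.002  0.061 -0.998] t 26.0667 gap 0.72 F [ 0.2  0.2 -2. ]
turn [-0.7   0.02 -0.03] (0.5 rows) then shift mm [   0.    0. -100.] (2.9 rows)
```

The shaker is empty. Cobbles by quarter:
- **Far-left:** (20,83)
- **Near-left:** (−69,83) and (−44,61)
- **Near-right:** (−58,28)
- **On boundaries:** (36,41) and (1,39)

I'll lay the shaker down, then shift the (1,39) cobble clearly into the far-right quarter.

step_arm(
  motion=[
    [[0, 0, -0.03, -0.7, 0, 0], [0, 0, -0.04, 0, 0, 0], [0, 0, -0.04, 0, 0, 0], [0, 0, -0.01, 0, 0, -1.34], [0, 0, 0, 0, 0, -1.34], [0, 0, 0, 0, 0, -1.34], [0, 0, 0, 0, 0, -1.34], [0, 0, 0, 0, 0, -1.34]],
  ],
)

```text
clock: 26.73
tcp_pos: [568.8, 54.9, 199.5]
tool_rot: [0.0, 0.964, 0.266, -0.001]
ft_force: [0.4, 0.6, -2.2]
finger_gap: 0.718
```

step_arm(
  motion=[
    [[0, 0, 0, 0, 0, -1.34], [0, 0, 0, 0, 0, -1.34], [0, 0, 0, 0, 0, -1.34], [0, 0, 0, 0, 0, -1.34], [0, 0, 0, 0, 0, -1.34], [0, 0, 0, 0, 0, -1.34], [0, 0, 0, 0, 0, -1.34], [0, 0, 0, 0, 0, 0]],
  ],
)

```text
clock: 27.4
tcp_pos: [568.9, 54.7, 199.2]
tool_rot: [-0.0, 0.779, 0.627, -0.001]
ft_force: [-0.3, 0.1, -2.2]
finger_gap: 0.72
```

Run:
```python
from tray import *
plan([((459.6,387,150),Rt(77.5))])
```

```text
now [568.9  54.7 199.2] yaw 77.7 tilt z [-0.002 -0.    -1.   ] t 27.4 gap 0.72 F [-0.3  0.1 -2.2]
turn [-0.02  0.01  0.03] (0.0 rows) then shift mm [ 300.8 -178.6   49.2] (10.1 rows)
```

step_arm(
  motion=[
    [[0.03, -0.018, 0, 0, 0, 0], [0.03, -0.018, 0, 0, 0, 0], [0.03, -0.018, 0, 0, 0, 0], [0.03, -0.018, 0, 0, 0, 0], [0.03, -0.018, 0, 0, 0, 0], [0.03, -0.018, 0, 0, 0, 0], [0.03, -0.018, 0.01, 0, 0, 0], [0.03, -0.018, 0.02, 0, 0, 0]],
  ],
)

```text
clock: 28.07
tcp_pos: [482.0, 322.5, 171.4]
tool_rot: [0.0, 0.782, 0.623, 0.002]
ft_force: [0.8, -0.0, -0.8]
finger_gap: 0.721
```

step_arm(
  motion=[
    [[0.03, -0.018, 0.02, 0, 0, 0], [0.03, -0.017, 0.02, 0, 0, 0], [0, 0, 0.03, 0, 0, 0], [0, 0, 0.03, 0, 0, 0], [0, 0, 0.02, 0, 0, 0], [0, 0, 0, 0, 0, 0], [0, 0, 0, 0, 0, 0]],
  ],
)

```text
clock: 28.65
tcp_pos: [460.0, 385.5, 49.1]
tool_rot: [-0.0, 0.781, 0.624, -0.001]
ft_force: [0.2, 0.1, -1.0]
finger_gap: 0.718
```

Run:
```python
from tray import *
plan([((459.6,387,2.5),Rt(77.5))])
```

```text
now [460.  385.5  49.1] yaw 77.2 tilt z [-0.002 -0.001 -1.   ] t 28.65 gap 0.718 F [ 0.2  0.1 -1. ]
turn [-0.02  0.02 -0.05] (0.0 rows) then shift mm [ 1.3 -0.7 46.6] (1.3 rows)
```

step_arm(
  motion=[
    [[0.001, 0, 0.02, 0, 0, 0], [0, 0, 0.015, 0, 0, 0], [0, 0, 0.008, 0, 0, 0], [0, 0, 0.003, 0, 0, 0], [0, 0, 0, 0, 0, 0], [0, 0, 0, 0, 0, 0]],
  ],
)

```text
clock: 29.15
tcp_pos: [461.7, 386.8, 4.1]
tool_rot: [-0.0, 0.781, 0.624, 0.0]
ft_force: [0.5, 0.9, -1.1]
finger_gap: 0.722
```

step_arm(
  motion=[
    [[0, 0, 0, 0, 0, 0], [0, 0, 0, 0, 0, 0], [0, 0, 0, 0, 0, 0], [0, 0, 0, 0, 0, 0], [0, 0, 0, 0, 0, 0]],
  ],
  hand=1.0,
)

```text
clock: 29.57
tcp_pos: [461.6, 386.6, 3.7]
tool_rot: [-0.0, 0.781, 0.624, -0.0]
ft_force: [-0.3, -0.4, -0.6]
finger_gap: 1.003
```

step_arm(
  motion=[
    [[0, 0, -0.02, 0, 0, 0], [0, 0, -0.035, 0, 0, 0], [0, 0, -0.04, 0, 0, 0], [0, 0, -0.04, 0, 0, 0], [0, 0, -0.035, 0, 0, 0], [0, 0, -0.03, 0, 0, 1.3], [0, 0, 0, 0, 0, 1.36], [0, 0, 0, 0, 0, 1.36]],
  ],
)

```text
clock: 30.23
tcp_pos: [462.6, 387.5, 206.1]
tool_rot: [-0.001, 0.88, 0.476, 0.002]
ft_force: [-0.6, 0.1, -0.8]
finger_gap: 0.999
```

step_arm(
  motion=[
    [[0, 0, 0, 0, 0, 1.36], [0, 0, 0, 0, 0, 1.36], [0, 0, 0, 0, 0, 1.36], [0, 0, 0, 0, 0, 1.36], [0, 0, 0, 0, 0, 1.36], [0, 0, 0, 0, 0, 1.36], [0, 0, 0, 0, 0, 1.36], [0, 0, 0, 0, 0, 1.36]],
  ],
)

```text
clock: 30.9
tcp_pos: [461.4, 386.5, 203.5]
tool_rot: [-0.0, 1.0, 0.021, -0.0]
ft_force: [0.4, 0.5, -0.2]
finger_gap: 0.999
```

Run:
```python
from tray import *
plan([(W(0,30,200),Rt(-3.1))])
```

```text
now [461.4 386.5 203.5] yaw 2.5 tilt z [-0.001  0.    -1.   ] t 30.9 gap 0.999 F [ 0.4  0.5 -0.2]
turn [-0.    0.01  1.11] (0.9 rows) then shift mm [ 93.8 221.3   3.5] (6.9 rows)
```

step_arm(
  motion=[
    [[0, 0, 0, 0, 0, 1.1], [0.013, 0.03, 0, 0, 0, 0], [0.013, 0.031, 0, 0, 0, 0], [0.013, 0.032, 0, 0, 0, 0], [0.014, 0.032, 0, 0, 0, 0], [0.014, 0.032, 0, 0, 0, 0], [0.013, 0.032, 0.002, 0, 0, 0], [0.013, 0.031, 0.002, 0, 0, 0]],
  ],
  hand=0.6,
)

```text
clock: 31.57
tcp_pos: [544.4, 160.5, 199.6]
tool_rot: [0.0, 1.0, -0.024, -0.0]
ft_force: [-0.1, 0.4, 0.1]
finger_gap: 0.603
```

step_arm(
  motion=[
    [[0, 0, 0, 0, 0, 0], [0, 0, 0, 0, 0, 0], [0, 0, 0, 0, 0, 0]],
  ],
)

```text
clock: 31.82
tcp_pos: [543.8, 163.0, 199.5]
tool_rot: [-0.0, 1.0, -0.024, -0.001]
ft_force: [-0.4, 0.3, -0.6]
finger_gap: 0.598
```

Run:
```python
from tray import *
c=cap("wrist","w9.png");plan([])
im=cv2.cvtColor(c["color"],cv2.COLOR_RGB2BGR); t=cap("top"); b=cv2.cvtColor(t["color"],cv2.COLOR_RGB2BGR)
b=cv2.resize(b[170:270,160:240],None,fx=2,fy=2); z=np.zeros((400,160,3),np.uint8); z[:200]=b
cv2.imwrite("pics/w9.png",np.hstack([im,z]))
```

```text
now [543.6 163.8 199.6] yaw -2.6 tilt z [-0.001  0.001 -1.   ] t 31.8667 gap 0.599 F [0.4 0.1 0.9]
```

View pics/w9.png

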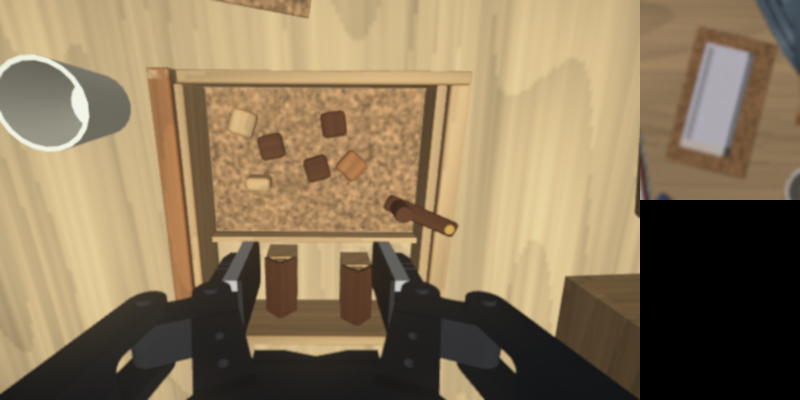

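Run:
```python
from tray import *
c=ld("wrist")
def tr(l,z):
    for p,u in zip(plane(c,l,z),l): q=p-W(0,0,0); print(u,"tray",(q@X).round(1),(q@Y).round(1),"field y",(q@Y-42).round(1))
tr([(333,123),(352,164),(317,167),(271,146),(242,123),(258,182)],20); tr([(417,232),(215,232),(205,86)],8)
im=cv2.cvtColor(c["color"],cv2.COLOR_RGB2GRAY)
hs=cv2.cvtColor(c["color"],cv2.COLOR_RGB2HSV); roi=(slice(150,188),slice(298,332))
m=np.zeros(im.shape,np.uint8); m[roi]=(im[roi]<70); k=max(cv2.findContours(m,0,1)[0],key=cv2.contourArea)
P=plane(c,k.reshape(-1,2),15)[:,:2].astype(np.float32); rc=cv2.minAreaRect(P); print(rc)
q=np.array([*rc[0],0])-W(0,0,0);print((q@X),(q@Y))
```

```text
(333, 123) tray 16.6 83.7 field y 41.7
(352, 164) tray 36.1 44.4 field y 2.4
(317, 167) tray 1.7 41.2 field y -0.8
(271, 146) tray -43.1 61.5 field y 19.5
(242, 123) tray -69.9 83.1 field y 41.1
(258, 182) tray -57.2 25.6 field y -16.4
(417, 232) tray 110.2 -31.5 field y -73.5
(215, 232) tray -108.0 -33.0 field y -75.0
(205, 86) tray -105.9 116.5 field y 74.5
((542.6232299804688, 179.93927001953125), (18.60057830810547, 1.3353582620620728), 12.879190444946289)
-1.5520307127821968 49.427667012713904
```

Run:
```python
from tray import *
R=Rt(-63.1)
plan([(W(1.7,41,60),R),(W(1.7,41,12.5),R),(W(1.7,41,42),R),(W(16,12,42),R)])
```

```text
now [543.5 164.1 199.6] yaw -2.6 tilt z [-0.001  0.001 -1.   ] t 31.9167 gap 0.601 F [ 0.2  0.2 -0.2]
turn [-0.    0.02 12.1 ] (9.3 rows) then shift mm [ -5.6  -5.  139.6] (4.0 rows)
turn [0. 0. 0.] (0.0 rows) then shift mm [ 0.   0.  47.5] (1.4 rows)
turn [0. 0. 0.] (0.0 rows) then shift mm [  0.    0.  -29.5] (0.8 rows)
turn [0. 0. 0.] (0.0 rows) then shift mm [32.3  2.1  0. ] (0.9 rows)
```

step_arm(
  motion=[
    [[0, 0, 0, 0, 0, 1.35], [0, 0, 0, 0, 0, 1.35], [0, 0, 0, 0, 0, 1.35], [0, 0, 0, 0, 0, 1.35], [0, 0, 0, 0, 0, 1.35], [0, 0, 0, 0, 0, 1.35], [0, 0, 0, 0, 0, 1.35], [0, 0, 0, 0, 0, 1.35]],
  ],
  hand=0.47,
)

```text
clock: 32.58
tcp_pos: [543.5, 164.1, 199.5]
tool_rot: [-0.0, 0.879, -0.476, -0.001]
ft_force: [0.8, 0.3, 1.0]
finger_gap: 0.474
```

step_arm(
  motion=[
    [[-0.006, -0.005, 0.03, 0, 0, 1.3], [0, 0, 0.035, 0, 0, 0], [0, 0, 0.035, 0, 0, 0], [0, 0, 0.03, 0, 0, 0], [0, 0, 0.01, 0, 0, 0], [0, 0, 0, 0, 0, 0], [0, 0, 0, 0, 0, 0]],
  ],
)

```text
clock: 33.17
tcp_pos: [545.0, 171.2, 60.1]
tool_rot: [-0.0, 0.852, -0.524, -0.0]
ft_force: [0.5, 0.8, -0.1]
finger_gap: 0.471
```

Run:
```python
from tray import *
R=Rt(-63.1)
plan([(W(1.7,41,12.5),R)])
```

```text
now [545.  171.2  60.1] yaw -63.2 tilt z [-0.001  0.001 -1.   ] t 33.1667 gap 0.471 F [ 0.5  0.8 -0.1]
turn [ 0.    0.01 -0.01] (0.0 rows) then shift mm [ 0.  -0.4 47.6] (1.4 rows)
```

step_arm(
  motion=[
    [[0, 0, 0.015, 0, 0, 0], [0, 0, 0.015, 0, 0, 0], [0, 0, 0.012, 0, 0, 0], [0, 0, 0.005, 0, 0, 0], [0, 0, 0, 0, 0, 0]],
  ],
)

```text
clock: 33.58
tcp_pos: [544.8, 170.2, 12.5]
tool_rot: [0.0, 0.852, -0.524, -0.0]
ft_force: [-0.5, 0.2, 0.4]
finger_gap: 0.471
```

step_arm(
  motion=[
    [[0, 0, 0, 0, 0, 0], [0, 0, 0, 0, 0, 0], [0, 0, 0, 0, 0, 0], [0, 0, 0, 0, 0, 0], [0, 0, 0, 0, 0, 0]],
  ],
  hand=0.1,
  squeeze=20,
)

```text
clock: 34.0
tcp_pos: [545.6, 170.4, 13.4]
tool_rot: [-0.0, 0.852, -0.524, 0.0]
ft_force: [-1.0, 0.5, 7.5]
finger_gap: 0.274
```

step_arm(
  motion=[
    [[0, 0, -0.01, 0, 0, 0], [0, 0, -0.02, 0, 0, 0], [0.01, 0, 0, 0, 0, 0], [0.014, 0.001, 0, 0, 0, 0], [0.008, 0.001, 0, 0, 0, 0], [0, 0, 0, 0, 0, 0], [0, 0, 0.02, 0, 0, 0], [0, 0, 0.007, 0, 0, 0]],
  ],
)

```text
clock: 34.67
tcp_pos: [556.3, 140.5, 13.9]
tool_rot: [0.001, 0.852, -0.524, -0.001]
ft_force: [-1.7, -0.7, -0.4]
finger_gap: 0.271
```

step_arm(
  motion=[
    [[0, 0, 0.002, 0, 0, 0], [0, 0, 0, 0, 0, 0], [0, 0, 0, 0, 0, 0]],
  ],
)

```text
clock: 34.92
tcp_pos: [556.9, 141.0, 13.2]
tool_rot: [0.0, 0.852, -0.524, -0.001]
ft_force: [-0.4, 0.5, -0.5]
finger_gap: 0.276
```

step_arm(
  motion=[
    [[0, 0, 0, 0, 0, 0], [0, 0, 0, 0, 0, 0], [0, 0, 0, 0, 0, 0], [0, 0, -0.03, 0, 0, 0], [0, 0, -0.04, 0, 0, 0], [0, 0, -0.04, 0, 0, 0], [0, 0, -0.04, 0, 0, 0], [0, 0, -0.04, 0, 0, 0]],
  ],
  hand=0.4,
)

```text
clock: 35.58
tcp_pos: [557.1, 140.6, 205.4]
tool_rot: [0.0, 0.852, -0.524, -0.0]
ft_force: [1.4, 0.4, -0.4]
finger_gap: 0.398
```

Run:
```python
from tray import *
plan([(W(0,30,200),Rt(-3.1))])
c=cap("top"); m=cv2.cvtColor(c["color"],cv2.COLOR_RGB2BGR)
```

```text
now [557.1 140.6 205.4] yaw -63.2 tilt z [-0.001  0.    -1.   ] t 35.5833 gap 0.398 F [ 1.4  0.4 -0.4]
turn [ 1.000e-02  1.000e-02 -1.202e+01] (9.2 rows) then shift mm [-15.  -19.1   5.4] (0.7 rows)
```

step_arm(
  motion=[
    [[0, 0, 0, 0, 0, -1.335], [0, 0, 0, 0, 0, -1.335], [0, 0, 0, 0, 0, -1.335], [0, 0, 0, 0, 0, -1.335], [0, 0, 0, 0, 0, -1.335], [0, 0, 0, 0, 0, -1.335], [0, 0, 0, 0, 0, -1.335], [0, 0, 0, 0, 0, -1.335]],
  ],
  hand=0.0,
)

```text
clock: 36.3
tcp_pos: [557.4, 140.6, 203.1]
tool_rot: [0.0, 0.997, -0.083, -0.001]
ft_force: [0.4, 0.1, -0.7]
finger_gap: 0.0
```

step_arm(
  motion=[
    [[-0.008, -0.01, 0, 0, 0, -1.335], [-0.007, -0.01, 0.003, 0, 0, 0], [0, 0, 0, 0, 0, 0], [0, 0, 0, 0, 0, 0]],
  ],
)

```text
clock: 36.63
tcp_pos: [544.3, 163.0, 200.1]
tool_rot: [-0.0, 1.0, -0.028, -0.001]
ft_force: [0.0, -0.7, 0.5]
finger_gap: 0.001
```

Run:
```python
from tray import *
c=cap("wrist","w10.png"); R=Rt(-3.1)
plan([(W(*p),R) for p in [(55,-4,130),(55,-4,86),(61.8,9.1,86),(66.8,23.8,86),(75.9,36.4,86),(88.3,45.8,86),(104,50,86)]])
s=r.sense();R=q2R(s["tool_rot"])
im=cv2.cvtColor(c["color"],cv2.COLOR_RGB2GRAY); hsv=cv2.cvtColor(c["color"],cv2.COLOR_RGB2HSV)
ff=[proj(c,[W(x,y,8)])[0] for x,y in((-100,-26),(100,-26),(100,110),(-100,110))]
m=np.zeros(im.shape,np.uint8); cv2.fillPoly(m,[np.int32(ff)],1)
def blobs(mm):
    for k in cv2.findContours(mm,0,1)[0]:
        if cv2.contourArea(k)>150:
            u=k.reshape(-1,2).mean(0); q=plane(c,[u],20)[0]-W(0,0,0); print("blob",u.round(),cv2.contourArea(k),"tray",(q@X).round(),(q@Y).round())
b=cv2.medianBlur(c["color"],7); g=cv2.cvtColor(b,cv2.COLOR_RGB2GRAY).astype(int); med=np.median(g[m>0]); print(med)
blobs(((abs(g-med)>38)&(m>0)).astype(np.uint8));
```

```text
now [544.8 162.2 200.2] yaw -3.3 tilt z [-0.001 -0.    -1.   ] t 36.6833 gap 0.001 F [ 0.2  0.6 -0.3]
turn [ 0.01  0.01 -0.03] (0.0 rows) then shift mm [53.4 35.8 70.2] (2.7 rows)
turn [0. 0. 0.] (0.0 rows) then shift mm [ 0.  0. 44.] (1.3 rows)
turn [0. 0. 0.] (0.0 rows) then shift mm [  6.8 -13.1   0. ] (0.4 rows)
turn [0. 0. 0.] (0.0 rows) then shift mm [  5.  -14.7   0. ] (0.4 rows)
turn [0. 0. 0.] (0.0 rows) then shift mm [  9.1 -12.6   0. ] (0.4 rows)
turn [0. 0. 0.] (0.0 rows) then shift mm [12.4 -9.4  0. ] (0.4 rows)
turn [0. 0. 0.] (0.0 rows) then shift mm [15.7 -4.2  0. ] (0.5 rows)
137.0
blob [398. 207.] 447.0 tray 85.0 -1.0
blob [329. 195.] 488.0 tray 14.0 12.0
blob [271. 146.] 544.5 tray -43.0 61.0
blob [238. 122.] 185.0 tray -73.0 84.0
blob [332. 124.] 535.5 tray 17.0 83.0
```

The moved cobble is at (14,12), clearly far-right. Now I'll push the catch clear with shut fingers.

step_arm(
  motion=[
    [[0.018, 0.012, 0.02, 0, 0, 0], [0.018, 0.012, 0.03, 0, 0, 0], [0.018, 0.012, 0.03, 0, 0, 0], [0, 0, 0.02, 0, 0, 0], [0, 0, 0.014, 0, 0, 0], [0, 0, 0, 0, 0, 0]],
  ],
)

```text
clock: 37.18
tcp_pos: [594.6, 122.5, 83.3]
tool_rot: [0.001, 1.0, -0.028, -0.003]
ft_force: [-0.3, -0.9, 0.7]
finger_gap: 0.002
```

step_arm(
  motion=[
    [[0.004, -0.007, 0, 0, 0, 0], [0.003, -0.006, 0, 0, 0, 0], [0.003, -0.008, 0, 0, 0, 0], [0.002, -0.007, 0, 0, 0, 0], [0.005, -0.006, 0, 0, 0, 0], [0.004, -0.006, 0, 0, 0, 0], [0.006, -0.005, 0, 0, 0, 0], [0.006, -0.005, 0, 0, 0, 0]],
  ],
)

```text
clock: 37.85
tcp_pos: [632.8, 172.5, 86.4]
tool_rot: [-0.0, 1.0, -0.027, -0.001]
ft_force: [0.1, -0.4, 0.1]
finger_gap: -0.002
```

step_arm(
  motion=[
    [[0.005, -0.002, 0, 0, 0, 0], [0.006, -0.002, 0, 0, 0, 0], [0.005, 0, 0, 0, 0, 0], [0, 0, 0, 0, 0, 0], [0, 0, 0, 0, 0, 0]],
  ],
)

```text
clock: 38.27
tcp_pos: [649.2, 174.2, 86.2]
tool_rot: [-0.0, 1.0, -0.028, -0.0]
ft_force: [-0.2, -0.5, -0.1]
finger_gap: 0.001
```

step_arm(
  motion=[
    [[-0.015, 0, 0, 0, 0, 0], [-0.01, 0, -0.02, 0, 0, 0], [-0.02, 0, -0.03, 0, 0, 0], [-0.02, 0, -0.03, 0, 0, 0], [-0.02, -0.005, -0.03, 0, 0, 0], [0, 0, 0, 0, 0, 0], [0, 0, 0, 0, 0, 0]],
  ],
  hand=0.6,
)

```text
clock: 38.85
tcp_pos: [564.5, 185.1, 198.7]
tool_rot: [-0.001, 1.0, -0.027, 0.002]
ft_force: [-0.4, -0.6, -1.3]
finger_gap: 0.598
```

```bash
cat > kn.py <<'E'
from tray import *
def brown(c,z,near=None,vmax=75):
    b=cv2.cvtColor(c["color"],cv2.COLOR_RGB2HSV); m=((b[...,0]<14)&(b[...,1]>110)&(b[...,2]<vmax)).astype(np.uint8)
    for k in cv2.findContours(m,0,1)[0]:
        if cv2.contourArea(k)>120:
            u,wh,a=cv2.minAreaRect(k); q=plane(c,cv2.boxPoints((u,wh,a)),z)-W(0,0,0); print("brown px",np.round(u),np.round(wh),"tray corners",np.c_[q@X,q@Y].round().tolist())
E
python3 - <<'E'
from kn import *
c=cap("wrist","w11.png"); plan([]); brown(c,80)
E
```

```text
now [564.4 183.9 197. ] yaw -3.1 tilt z [ 0.001 -0.    -1.   ] t 38.9 gap 0.599 F [ 0.4 -0.8 -1. ]
brown px [446. 202.] [16. 16.] tray corners [[119.0, 46.0], [127.0, 56.0], [137.0, 46.0], [129.0, 36.0]]
```

View pics/w11.png

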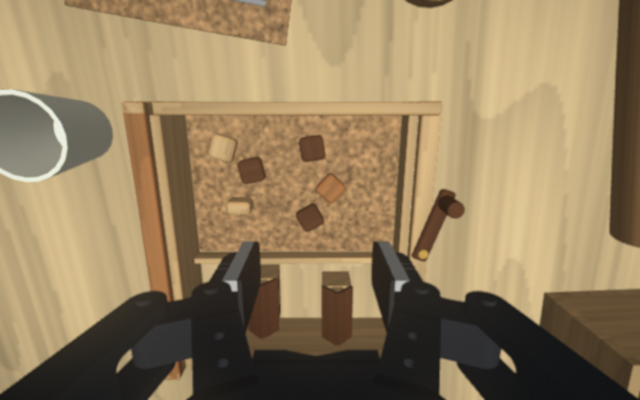

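The catch now points outward (knob at (452,205), θ≈−0.25), and the cobbles are spread well. On to the cover.

step_arm(
  motion=[
    [[-0.002, 0.02, 0, 0, 0, 0], [-0.002, 0.035, 0, 0, 0, 0], [-0.002, 0.036, 0, 0, 0, 0], [-0.002, 0.036, 0, 0, 0, 0], [-0.002, 0.036, 0, 0, 0, 0], [-0.002, 0.036, 0, 0, 0, 0], [-0.002, 0.036, 0, 0, 0, 0], [-0.002, 0.036, 0, 0, 0, 0]],
  ],
)

```text
clock: 39.57
tcp_pos: [532.3, -88.1, 194.9]
tool_rot: [-0.0, 1.0, -0.028, -0.002]
ft_force: [-0.2, -0.4, -0.7]
finger_gap: 0.599
```

step_arm(
  motion=[
    [[-0.002, 0.036, 0, 0, 0, -1.25], [-0.002, 0.034, 0, 0, 0, 0], [-0.002, 0.02, 0, 0, 0, 0], [0, 0, 0, 0, 0, 0], [0, 0, 0, 0, 0, 0], [0, 0, 0, 0, 0, 0]],
  ],
)

```text
clock: 40.07
tcp_pos: [528.0, -174.8, 195.3]
tool_rot: [-0.001, 1.0, 0.027, -0.001]
ft_force: [0.1, -0.0, 0.7]
finger_gap: 0.597
```

```bash
cat > cov.py <<'E'
from tray import *
def cover(c,z=36):
    b=cv2.cvtColor(c["color"],cv2.COLOR_RGB2HSV)
    m=((b[...,0]>5)&(b[...,0]<15)&(b[...,1]>140)&(b[...,2]>70)).astype(np.uint8); m=cv2.morphologyEx(m,cv2.MORPH_OPEN,np.ones((3,3)))
    for k in cv2.findContours(m,0,1)[0]:
        if cv2.contourArea(k)>250:
            for zz in (36,6):
                P=plane(c,k.reshape(-1,2),zz)[:,:2].astype(np.float32); (p,wh,a)=cv2.minAreaRect(P); B=cv2.boxPoints((p,wh,a)); e=max([B[1]-B[0],B[2]-B[1]],key=np.linalg.norm)
                print("z",zz,np.round(k.reshape(-1,2).mean(0)),"at",np.round(p,1),np.round(wh,1),"dir",np.degrees(np.arctan2(e[1],e[0])).round(1))
E
python3 - <<'E'
from cov import *
c=cap("wrist","w12.png"); plan([]); cover(c); cap("top"); print("top"); cover(ld("top"))
E
```

```text
now [ 528.2 -174.2  195.6] yaw 3.2 tilt z [-0.002  0.001 -1.   ] t 40.1167 gap 0.603 F [-0.5  0.2  0.3]
top
z 36 [282. 232.] at [430.5 145.9] [243.5  14.7] dir 86.8
z 6 [282. 232.] at [430.9 149. ] [248.5  15. ] dir 86.8
z 36 [571. 227.] at [ 461.2 -688.7] [300.2 132.3] dir 2.6
z 6 [571. 227.] at [ 462.2 -702.8] [306.4 135.1] dir 2.6
```

View pics/w12.png

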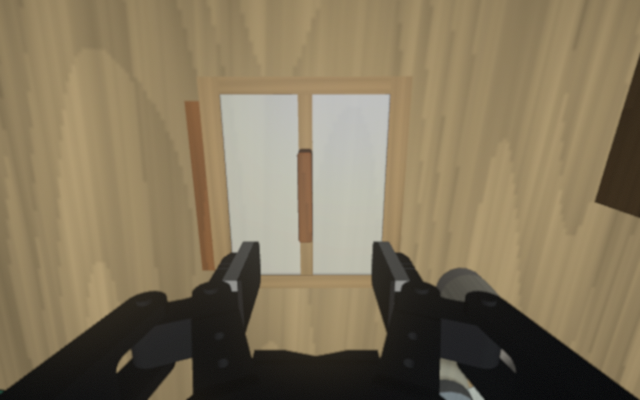

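Run:
```python
from cov import *
c=ld("wrist")
B=plane(c,[(305.5,154),(305.8,242)],36)[:,:2]; print("batten",B.round(1).tolist(),B.mean(0).round(1),"len",np.linalg.norm(B[0]-B[1]).round(1)); d=B[0]-B[1]; print("yaw",np.degrees(np.arctan2(-d[0],d[1])))
T2=plane(c,[(186,101),(203,270)],6)[:,:2]; print("tongue end",T2.round(1).tolist(),T2.mean(0).round(1),np.linalg.norm(T2[0]-T2[1]).round(1)); d=T2[0]-T2[1]; print("yaw",np.degrees(np.arctan2(-d[0],d[1])))
P=plane(c,[(220,94),(389,94),(385,275),(232,275)],6)[:,:2]; print("pane",P.round(1).tolist(),P.mean(0).round(1)); d=P[0]+P[1]-P[2]-P[3]; print("yaw",np.degrees(np.arctan2(-d[0],d[1])))
print(np.linalg.norm(P[0]-P[1]),np.linalg.norm(P[1]-P[2]))
b=cv2.cvtColor(c["color"],cv2.COLOR_RGB2HSV); print(b[200,300:312].tolist())
```

```text
batten [[517.1, -150.8], [521.3, -237.7]] [ 519.2 -194.3] len 87.0
yaw 2.803794114095225
tongue end [[399.3, -110.7], [408.6, -290.5]] [ 404.  -200.6] 180.1
yaw 2.943972689968926
pane [[432.1, -102.4], [593.4, -93.6], [611.0, -285.6], [440.6, -295.0]] [ 519.3 -194.2]
yaw 3.8819759779154714
161.5725333667314 192.76146010797675
[[14, 122, 134], [14, 122, 136], [14, 120, 136], [14, 120, 136], [13, 122, 136], [13, 119, 139], [13, 121, 141], [13, 121, 143], [13, 123, 143], [13, 123, 143], [13, 124, 140], [13, 105, 131]]
```

step_arm(
  motion=[
    [[-0.005, 0.01, 0.02, 0, 0, 0], [-0.005, 0.0095, 0.035, 0, 0, 0], [0, 0, 0.035, 0, 0, 0], [0, 0, 0.03, 0, 0, 0], [0, 0, 0.02, 0, 0, 0], [0, 0, 0.01, 0, 0, 0], [0, 0, 0, 0, 0, 0], [0, 0, 0, 0, 0, 0]],
  ],
)

```text
clock: 40.83
tcp_pos: [519.8, -194.8, 46.8]
tool_rot: [-0.0, 1.0, 0.028, -0.0]
ft_force: [-0.0, 0.1, -0.1]
finger_gap: 0.598
```

Run:
```python
from cov import *
plan([((519.3,-194.2,10),Rt(3))])
```

```text
now [ 519.8 -194.8   46.8] yaw 3.2 tilt z [-0.001  0.    -1.   ] t 40.8333 gap 0.598 F [-0.   0.1 -0.1]
turn [-0.    0.01  0.03] (0.0 rows) then shift mm [-0.4 -0.6 36.8] (1.1 rows)
```

step_arm(
  motion=[
    [[0, 0, 0.015, 0, 0, 0], [0, 0, 0.012, 0, 0, 0], [0, 0, 0.007, 0, 0, 0], [0, 0, 0.002, 0, 0, 0], [0, 0, 0, 0, 0, 0]],
  ],
)

```text
clock: 41.25
tcp_pos: [519.1, -195.4, 10.3]
tool_rot: [-0.0, 1.0, 0.027, -0.001]
ft_force: [0.5, 0.0, 0.0]
finger_gap: 0.598
```

step_arm(
  motion=[
    [[0, 0, 0, 0, 0, 0], [0, 0, 0, 0, 0, 0], [0, 0, 0, 0, 0, 0], [0, 0, 0, 0, 0, 0], [0, 0, 0, 0, 0, 0], [0, 0, 0, 0, 0, 0]],
  ],
  hand=0.0,
  squeeze=70,
)

```text
clock: 41.75
tcp_pos: [519.5, -195.7, 11.1]
tool_rot: [0.0, 1.0, 0.027, -0.0]
ft_force: [-2.3, 0.5, 7.1]
finger_gap: 0.149
```

Run:
```python
from cov import *
plan([])
```

```text
now [ 519.5 -195.7   11.1] yaw 3.1 tilt z [-0. -0. -1.] t 41.75 gap 0.149 F [-2.3  0.5  7.1]
```

step_arm(
  motion=[
    [[0, 0, -0.01, 0, 0, 0], [0, 0, -0.02, 0, 0, 0], [0, 0, -0.03, 0, 0, 0], [0, 0, -0.035, 0, 0, 0], [0, 0, -0.035, 0, 0, 0], [0, 0, -0.035, 0, 0, 0], [0, 0, -0.025, 0, 0, 0], [0, 0, 0, 0, 0, 0]],
  ],
)

```text
clock: 42.42
tcp_pos: [522.4, -196.3, 206.3]
tool_rot: [0.002, 1.0, 0.027, 0.004]
ft_force: [1.4, -0.1, -3.7]
finger_gap: 0.154
```

Run:
```python
from cov import *
plan([]); c=cap("wrist","w13.png")
cap("scene","s13.png"); cap("top","t13.png")
```

```text
now [ 522.4 -196.3  206.3] yaw 3.1 tilt z [ 0.008 -0.003 -1.   ] t 42.4167 gap 0.154 F [ 1.4 -0.1 -3.7]
```

View pics/w13.png

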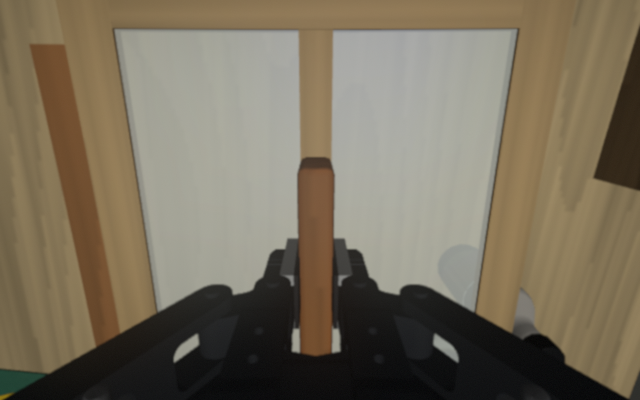

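No views remain, so everything from here is numeric. First I'll refine the tray's lateral position from the stored wrist pictures, because the cover has only ±3 mm of play.

Run:
```python
from tray import *
w=ld("wrist"); M=w["mount"]
def cam(fn,tcp,yaw):
    im=cv2.cvtColor(cv2.imread("pics/"+fn),cv2.COLOR_BGR2GRAY).astype(int)[:,:640]
    R=Rt(yaw); Rc=R@M[:3,:3]; pc=R@M[:3,3]+np.array(tcp)
    return im,dict(mtx=w["mtx"],D=w["D"],R=Rc.T,t=-Rc.T@pc)
for fn,tcp,yaw in(("w9.png",(543.6,163.8,199.6),-2.65),("w10.png",(544.8,162.2,200.2),-3.3),("w11.png",(564.4,183.9,197),-3.1)):
    im,c=cam(fn,tcp,yaw)
    for nm,(x,y,z),ax in (("left wall inner top",(-20,115,71),1),("left wall outer",(-20,125,71),1),("div top L",(-20,-31,26),1),("far wall inner top",(105,75,71),0),("far inner top",(105,100,71),0),("near rail inner",(-105,60,88),0),("ledge inner",(97,75,64),0)):
        u,v=proj(c,[W(x,y,z)])[0]; res=[]
        if ax==1:
            vv=np.arange(int(v)-7,int(v)+8); p=im[int(v)-8:int(v)+9,int(u)-25:int(u)+25].mean(1); g=np.abs(p[2:]-p[:-2]); 
            for i in np.argsort(-g)[:2]:
                q=plane(c,[(u,vv[i])],z)[0]-W(0,0,0); res.append(((q@Y-y).round(1),g[i].round()))
        else:
            uu=np.arange(int(u)-9,int(u)+10); p=im[int(v)-4:int(v)+5,int(u)-10:int(u)+11].mean(0); g=np.abs(p[2:]-p[:-2])
            for i in np.argsort(-g)[:3]:
                q=plane(c,[(uu[i],v)],z)[0]-W(0,0,0); res.append(((q@X-x).round(1),g[i].round()))
        print(fn,nm,res)
```

```text
w9.png left wall inner top [(np.float64(2.2), np.float64(61.0)), (np.float64(1.5), np.float64(52.0))]
w9.png left wall outer [(np.float64(1.6), np.float64(18.0)), (np.float64(2.3), np.float64(15.0))]
w9.png div top L [(np.float64(1.8), np.float64(56.0)), (np.float64(0.7), np.float64(49.0))]
w9.png far wall inner top [(np.float64(-3.4), np.float64(65.0)), (np.float64(-1.0), np.float64(58.0)), (np.float64(-0.1), np.float64(56.0))]
w9.png far inner top [(np.float64(-3.9), np.float64(62.0)), (np.float64(-3.1), np.float64(60.0)), (np.float64(-0.7), np.float64(60.0))]
w9.png near rail inner [(np.float64(1.2), np.float64(66.0)), (np.float64(2.0), np.float64(59.0)), (np.float64(-1.1), np.float64(38.0))]
w9.png ledge inner [(np.float64(-1.1), np.float64(68.0)), (np.float64(7.2), np.float64(66.0)), (np.float64(-0.3), np.float64(63.0))]
w10.png left wall inner top [(np.float64(0.9), np.float64(56.0)), (np.float64(0.2), np.float64(51.0))]
w10.png left wall outer [(np.float64(0.4), np.float64(21.0)), (np.float64(1.1), np.float64(16.0))]
w10.png div top L [(np.float64(0.3), np.float64(54.0)), (np.
[... 724 characters left out ...]
, np.float64(20.0)), (np.float64(0.9), np.float64(13.0))]
w11.png div top L [(np.float64(-0.3), np.float64(43.0)), (np.float64(0.8), np.float64(35.0))]
w11.png far wall inner top [(np.float64(-4.2), np.float64(62.0)), (np.float64(-1.8), np.float64(57.0)), (np.float64(-0.9), np.float64(49.0))]
w11.png far inner top [(np.float64(-3.9), np.float64(59.0)), (np.float64(-1.5), np.float64(58.0)), (np.float64(-4.7), np.float64(47.0))]
w11.png near rail inner [(np.float64(2.6), np.float64(64.0)), (np.float64(1.8), np.float64(57.0)), (np.float64(3.3), np.float64(37.0))]
w11.png ledge inner [(np.float64(-1.8), np.float64(68.0)), (np.float64(5.8), np.float64(60.0)), (np.float64(-2.6), np.float64(54.0))]
```

```bash
sed -i 's/T=np.array(\[541.5,130.5\])/T=np.array([541.6,131.4])/' tray.py
cat > ins.py <<'E'
from tray import *
def pose(xe,ze,al,y0=0):
    a=np.radians(al); R=Rt(YAW,al,0)
    O=W(xe+115.5*np.cos(a),y0,ze+115.5*np.sin(a)); Rc=np.c_[R[:,0],-R[:,1],-R[:,2]]
    return O+Rc@np.array([0,-1.3,11.1]),R
def where():
    s=r.sense(); R=q2R(s["tool_rot"]); Rc=np.c_[R[:,0],-R[:,1],-R[:,2]]
    O=np.array(s["tcp_pos"])-Rc@np.array([0,-1.3,11.1]); e=O+Rc@np.array([-115.5,0,0]); f=O+Rc@np.array([101.5,0,0])
    for n,p in(("tongue",e),("far edge",f)): q=p-W(0,0,0); print(n,"tray",(q@X).round(1),(q@Y).round(1),q[2].round(1))
E
python3 - <<'E'
from ins import *
where(); plan([pose(-90,120,14),pose(-92,67,14),pose(-116,66,14)])
E
```

```text
tongue tray -120.6 -338.7 188.8
far edge tray 95.1 -315.3 188.2
now [ 518.3 -195.4  199.6] yaw 3.1 tilt z [-0.003  0.    -1.   ] t 42.5667 gap 0.152 F [ 0.5  0.4 -3.3]
turn [-0.16  2.83  1.23] (2.4 rows) then shift mm [  14.4 -326.3   45.7] (9.4 rows)
turn [0. 0. 0.] (0.0 rows) then shift mm [-14.8  -0.   50.9] (1.5 rows)
turn [0. 0. 0.] (0.0 rows) then shift mm [-23.5   0.   -4.8] (0.7 rows)
```

step_arm(
  motion=[
    [[0, 0, 0, 0, 0, 0.62], [0, 0, 0, 0, 0, 0.62], [0.001, -0.015, 0, 0, 0, 0], [0.001, -0.03, 0, 0, 0, 0], [0.001, -0.032, 0, 0, 0, 0], [0.001, -0.032, 0, 0, 0, 0], [0.001, -0.032, 0, 0, 0, 0], [0.001, -0.032, 0, 0, 0, 0]],
  ],
)

```text
clock: 43.23
tcp_pos: [532.9, -21.7, 198.1]
tool_rot: [-0.0, 1.0, -0.027, -0.003]
ft_force: [0.9, -0.4, -2.4]
finger_gap: 0.147
```

step_arm(
  motion=[
    [[0.001, -0.032, 0, 0, 0, 0], [0.001, -0.032, 0, 0, 0, 0], [0.001, -0.032, 0, 0, 0, 0], [0, -0.027, 0, 0, 0, 0], [0, -0.02, 0, 0, 0, 0], [0, -0.01, 0, 0.0, 0.9, 0], [0, 0, 0, 0, 1.0, 0], [0, 0, 0, 0, 0.9, 0]],
  ],
)

```text
clock: 43.9
tcp_pos: [544.2, 130.5, 198.0]
tool_rot: [0.003, 0.992, -0.026, 0.121]
ft_force: [0.4, -1.8, -3.6]
finger_gap: 0.146
```

step_arm(
  motion=[
    [[0, 0, 0, 0, 0, 0], [0, 0, 0, 0, 0, 0], [0, 0, 0, 0, 0, 0]],
  ],
)

```text
clock: 44.15
tcp_pos: [546.1, 129.1, 199.7]
tool_rot: [0.004, 0.992, -0.027, 0.12]
ft_force: [0.8, 0.3, -2.0]
finger_gap: 0.148
```

Run:
```python
from ins import *
where(); plan([pose(-90,120,14),pose(-92,67,14),pose(-116,66,14)])
```

```text
tongue tray -105.0 -0.7 161.4
far edge tray 105.8 -0.8 213.1
now [546.1 129.1 199.7] yaw -3.1 tilt z [ 0.238 -0.014 -0.971] t 44.15 gap 0.148 F [ 0.8  0.3 -2. ]
turn [ 0.01  0.04 -0.01] (0.0 rows) then shift mm [ 4.5 -0.8 43.3] (1.2 rows)
turn [0. 0. 0.] (0.0 rows) then shift mm [-14.8  -0.   50.9] (1.5 rows)
turn [0. 0. 0.] (0.0 rows) then shift mm [-23.5   0.   -4.8] (0.7 rows)
```

step_arm(
  motion=[
    [[0.002, -0.001, 0.015, 0, 0, 0], [0.002, 0, 0.018, 0, 0, 0], [0, 0, 0.01, 0, 0, 0], [-0.005, 0, 0.015, 0, 0, 0], [-0.005, 0, 0.015, 0, 0, 0], [-0.003, 0, 0.01, 0, 0, 0], [0, 0, 0, 0, 0, 0], [0, 0, 0, 0, 0, 0]],
  ],
)

```text
clock: 44.82
tcp_pos: [557.4, 129.7, 117.3]
tool_rot: [0.004, 0.992, -0.027, 0.121]
ft_force: [1.2, -0.6, -2.5]
finger_gap: 0.147
```

Run:
```python
from ins import *
where(); plan([pose(-92,67,14),pose(-116,66,14)])
```

```text
tongue tray -93.6 0.5 78.8
far edge tray 117.1 0.4 130.8
now [557.4 129.7 117.3] yaw -3.1 tilt z [ 0.239 -0.014 -0.971] t 44.8167 gap 0.147 F [ 1.2 -0.6 -2.5]
turn [ 0.01  0.02 -0.  ] (0.0 rows) then shift mm [-1.3  0.4 11.6] (0.3 rows)
turn [0. 0. 0.] (0.0 rows) then shift mm [-23.5   0.   -4.8] (0.7 rows)
```

step_arm(
  motion=[
    [[-0.001, 0, 0.005, 0, 0, 0], [0, 0, 0.004, 0, 0, 0], [0, 0, 0.003, 0, 0, 0], [0, 0, 0, 0, 0, 0], [0, 0, 0, 0, 0, 0]],
  ],
)

```text
clock: 45.23
tcp_pos: [559.3, 129.8, 105.8]
tool_rot: [0.003, 0.992, -0.027, 0.121]
ft_force: [-0.2, 0.3, -3.7]
finger_gap: 0.147
```

Run:
```python
from ins import *
where(); plan([pose(-116,66,14)])
```

```text
tongue tray -91.7 0.7 67.2
far edge tray 118.9 0.7 119.5
now [559.3 129.8 105.8] yaw -3.1 tilt z [ 0.241 -0.013 -0.971] t 45.2333 gap 0.147 F [-0.2  0.3 -3.7]
turn [0.   0.01 0.  ] (0.0 rows) then shift mm [-23.9   0.7  -4.8] (0.7 rows)
```

step_arm(
  motion=[
    [[-0.004, 0.001, -0.001, 0, 0, 0], [-0.004, 0, -0.001, 0, 0, 0], [-0.004, 0, -0.001, 0, 0, 0], [-0.004, 0, -0.001, 0, 0, 0], [-0.004, 0, -0.001, 0, 0, 0], [-0.004, 0, 0, 0, 0, 0], [0, 0, 0, 0, 0, 0], [0, 0, 0, 0, 0, 0]],
  ],
)

```text
clock: 45.9
tcp_pos: [534.4, 130.2, 104.8]
tool_rot: [0.003, 0.992, -0.027, 0.121]
ft_force: [0.4, -0.3, -2.9]
finger_gap: 0.146
```

Run:
```python
from ins import *
where(); s=r.sense(); print("torque",s["torque"].round(2)); plan([pose(-116,65.5,12),pose(-116,65.5,8),pose(-116,65,4),pose(-115.5,65,0)])
```

```text
tongue tray -116.5 -0.3 66.2
far edge tray 94.1 -0.3 118.5
torque [ 0.07  0.4  -0.  ]
now [534.4 130.2 104.8] yaw -3.1 tilt z [ 0.241 -0.013 -0.971] t 45.9 gap 0.146 F [ 0.4 -0.3 -2.9]
turn [ 0.   -0.39  0.  ] (0.3 rows) then shift mm [ 0.8 -0.3  4.7] (0.1 rows)
turn [ 0.  -0.8 -0. ] (0.6 rows) then shift mm [ 1.1 -0.   8. ] (0.2 rows)
turn [-0.  -0.8  0. ] (0.6 rows) then shift mm [ 1.  -0.   8.5] (0.2 rows)
turn [-0.  -0.8 -0. ] (0.6 rows) then shift mm [1.6 0.  8. ] (0.2 rows)
```

step_arm(
  motion=[
    [[0.0005, 0, 0.004, 0, -0.4, 0], [0.0005, 0, 0.004, 0, -0.4, 0], [0.0005, 0, 0.004, 0, -0.4, 0], [0.0005, 0, 0.004, 0, -0.4, 0], [0.0005, 0, 0.004, 0, -0.4, 0], [0, 0, 0, 0, 0, 0], [0, 0, 0, 0, 0, 0]],
  ],
)

```text
clock: 46.48
tcp_pos: [541.1, 129.5, 85.4]
tool_rot: [0.001, 0.999, -0.028, 0.035]
ft_force: [0.3, -0.3, -2.8]
finger_gap: 0.149
```

Run:
```python
from ins import *
where(); s=r.sense(); print("torque",s["torque"].round(2)); plan([pose(-115.5,64.5,0)])
```

```text
tongue tray -114.8 -0.5 66.2
far edge tray 101.6 -0.7 81.4
torque [-0.02  0.13 -0.03]
now [541.1 129.5  85.4] yaw -3.2 tilt z [ 0.07  -0.004 -0.998] t 46.4833 gap 0.149 F [ 0.3 -0.3 -2.8]
turn [-0.   -0.8  -0.01] (0.6 rows) then shift mm [ 0.4 -0.6  9.8] (0.3 rows)
```

step_arm(
  motion=[
    [[0, -0.0005, 0.0025, 0, -0.2, 0], [0, 0, 0.0025, 0, -0.2, 0], [0, 0, 0.0025, 0, -0.2, 0], [0, 0, 0.002, 0, -0.2, 0], [0, 0, 0, 0, 0, 0], [0, 0, 0, 0, 0, 0]],
  ],
)

```text
clock: 46.98
tcp_pos: [541.2, 130.2, 75.9]
tool_rot: [-0.0, 1.0, -0.027, -0.001]
ft_force: [-1.1, -0.4, -4.3]
finger_gap: 0.149
```

Run:
```python
from ins import *
where(); s=r.sense(); print("torque",s["torque"].round(2)); plan([pose(-115.5,64,0)])
```

```text
tongue tray -115.8 0.1 64.9
far edge tray 101.2 0.0 64.7
torque [ 0.   -0.02  0.01]
now [541.2 130.2  75.9] yaw -3.1 tilt z [-0.001  0.    -1.   ] t 46.9833 gap 0.149 F [-1.1 -0.4 -4.3]
turn [-0.    0.01 -0.  ] (0.0 rows) then shift mm [0.3 0.1 0.8] (0.0 rows)
```

step_arm(
  motion=[
    [[0, 0, 0.001, 0, 0, 0], [0, 0, 0.001, 0, 0, 0], [0, 0, 0, 0, 0, 0], [0, 0, 0, 0, 0, 0]],
  ],
)

```text
clock: 47.32
tcp_pos: [541.1, 130.3, 75.1]
tool_rot: [0.0, 1.0, -0.027, -0.0]
ft_force: [-3.1, -1.6, 5.6]
finger_gap: 0.152
```

Run:
```python
from ins import *
where(); s=r.sense(); print("torque",s["torque"].round(2)); plan([])
```

```text
tongue tray -115.9 0.2 64.0
far edge tray 101.1 0.2 64.0
torque [-0.23  0.58  0.02]
now [541.1 130.3  75.1] yaw -3.1 tilt z [-0. -0. -1.] t 47.3167 gap 0.152 F [-3.1 -1.6  5.6]
```

The cover is seated: z 64.0 at both ends, contact felt, no binding. Release it and move to the outer side of the knob.

step_arm(
  motion=[
    [[0, 0, -0.0005, 0, 0, 0], [0, 0, 0, 0, 0, 0], [0, 0, 0, 0, 0, 0], [0, 0, 0, 0, 0, 0]],
  ],
  hand=0.4,
  squeeze=30,
)

```text
clock: 47.65
tcp_pos: [541.1, 130.4, 74.7]
tool_rot: [-0.0, 1.0, -0.027, -0.0]
ft_force: [-0.7, -0.2, -0.4]
finger_gap: 0.401
```

step_arm(
  motion=[
    [[0, 0, -0.01, 0, 0, 0], [0, 0, -0.02, 0, 0, 0], [0, 0, -0.03, 0, 0, 0], [0, 0, -0.03, 0, 0, 0], [0, 0, -0.035, 0, 0, 0], [0, 0, 0, 0, 0, 0], [0, 0, 0, 0, 0, 0]],
  ],
)

```text
clock: 48.23
tcp_pos: [542.6, 130.8, 202.3]
tool_rot: [-0.001, 1.0, -0.027, 0.002]
ft_force: [0.4, -0.8, -0.3]
finger_gap: 0.404
```

Run:
```python
from kn import *
c=cap("wrist","w14.png"); 
brown(c,100)
# batten top ends / pane corners: find cover by edges: project expected seated points and compare gradient
from ins import *
im=cv2.cvtColor(c["color"],cv2.COLOR_RGB2GRAY).astype(int)
for nm,(x,y,z) in (("far edge",(101.5,60,70)),("far edge",(101.5,-20,70)),("batten +x",(7,-10,100)),("batten -x",(-7,20,100)),("far wall in",(105,60,71))):
    u,v=proj(c,[W(x,y,z)])[0]
    if not(15<u<625 and 10<v<390): print(nm,"out",u,v); continue
    p=im[int(v)-4:int(v)+5,int(u)-12:int(u)+13].mean(0); g=p[2:]-p[:-2]
    print(nm,np.round([u,v]),[( (plane(c,[(int(u)-11+i,v)],z)[0]-W(0,0,0))@X-x).round(1) for i in np.argsort(-abs(g))[:3]],np.sort(-abs(g))[:3].round())
plan([(W(150,42,150),Rt(-3.1)),(W(150,42,86),Rt(-3.1))])
```

```text
brown px [465. 160.] [22. 82.] tray corners [[95.0, 2.0], [114.0, 58.0], [129.0, 52.0], [111.0, -5.0]]
far edge [439. 114.] [np.float64(0.4), np.float64(2.8), np.float64(3.6)] [-57. -44. -44.]
far edge [430. 209.] [np.float64(3.4), np.float64(0.8), np.float64(-0.0)] [-49. -47. -43.]
batten +x [323. 208.] [np.float64(-0.5), np.float64(0.3), np.float64(-1.2)] [-58. -44. -32.]
batten -x [304. 170.] [np.float64(-0.2), np.float64(-0.9), np.float64(0.6)] [-68. -56. -30.]
far wall in [444. 114.] [np.float64(-3.5), np.float64(-1.1), np.float64(-0.3)] [-57. -44. -44.]
now [541.4 130.2 200.5] yaw -3.1 tilt z [ 0.001  0.    -1.   ] t 48.2833 gap 0.403 F [-0.6 -0.2  0.1]
turn [-0.   -0.01 -0.  ] (0.0 rows) then shift mm [150.1 -43.2  50.5] (4.7 rows)
turn [0. 0. 0.] (0.0 rows) then shift mm [ 0.  0. 64.] (1.8 rows)
```

Edges match the seated position within about 1 mm. Now turn the catch in.

step_arm(
  motion=[
    [[0.025, -0.007, 0, 0, 0, 0], [0.032, -0.009, 0, 0, 0, 0], [0.035, -0.01, 0, 0, 0, 0], [0.033, -0.01, 0.01, 0, 0, 0], [0.025, -0.007, 0.03, 0, 0, 0], [0, 0, 0.035, 0, 0, 0], [0, 0, 0.03, 0, 0, 0], [0, 0, 0.009, 0, 0, 0]],
  ],
  hand=0.0,
)

```text
clock: 48.95
tcp_pos: [688.8, 163.8, 77.9]
tool_rot: [0.002, 1.0, -0.027, -0.006]
ft_force: [-0.5, -0.2, -0.8]
finger_gap: 0.003
```

step_arm(
  motion=[
    [[0, 0, 0, 0, 0, 0], [0, 0, 0, 0, 0, 0]],
  ],
)

```text
clock: 49.12
tcp_pos: [692.9, 165.2, 85.6]
tool_rot: [0.0, 1.0, -0.027, -0.001]
ft_force: [0.1, -1.0, 0.3]
finger_gap: 0.002
```

Run:
```python
from ins import *
plan([(W(x,y,86),Rt(-3.1)) for x,y in((144,42),(133,48),(118,52),(102.5,51),(88,45.5),(75.5,36),(68,25.7),(65.5,19))])
```

```text
now [692.9 165.2  85.6] yaw -3.1 tilt z [-0.002 -0.    -1.   ] t 49.1167 gap 0.002 F [ 0.1 -1.   0.3]
turn [0.   0.02 0.  ] (0.0 rows) then shift mm [-5.2 -0.1 -0.4] (0.1 rows)
turn [0. 0. 0.] (0.0 rows) then shift mm [-11.  -6.   0.] (0.4 rows)
turn [0. 0. 0.] (0.0 rows) then shift mm [-15.  -4.   0.] (0.4 rows)
turn [0. 0. 0.] (0.0 rows) then shift mm [-15.5   1.    0. ] (0.4 rows)
turn [0. 0. 0.] (0.0 rows) then shift mm [-14.5   5.5   0. ] (0.4 rows)
turn [0. 0. 0.] (0.0 rows) then shift mm [-12.5   9.5   0. ] (0.4 rows)
turn [0. 0. 0.] (0.0 rows) then shift mm [-7.5 10.3  0. ] (0.4 rows)
turn [0. 0. 0.] (0.0 rows) then shift mm [-2.5  6.7  0. ] (0.2 rows)
```

step_arm(
  motion=[
    [[-0.005, 0, 0, 0, 0, 0], [-0.011, -0.006, 0, 0, 0, 0], [-0.0075, -0.002, 0, 0, 0, 0], [-0.0075, -0.002, 0, 0, 0, 0], [-0.008, 0.0005, 0, 0, 0, 0], [-0.0075, 0.0005, 0, 0, 0, 0], [-0.007, 0.0025, 0, 0, 0, 0], [-0.0075, 0.003, 0, 0, 0, 0]],
  ],
)

```text
clock: 49.78
tcp_pos: [631.7, 172.0, 85.7]
tool_rot: [-0.0, 1.0, -0.027, -0.0]
ft_force: [1.9, -0.0, 0.1]
finger_gap: -0.002
```

step_arm(
  motion=[
    [[-0.006, 0.005, 0, 0, 0, 0], [-0.0065, 0.0045, 0, 0, 0, 0], [-0.004, 0.005, 0, 0, 0, 0], [-0.0035, 0.005, 0, 0, 0, 0], [-0.0025, 0.006, 0, 0, 0, 0], [0, 0, 0, 0, 0, 0], [0, 0, 0, 0, 0, 0]],
  ],
)

```text
clock: 50.37
tcp_pos: [608.5, 146.9, 85.5]
tool_rot: [0.0, 1.0, -0.027, -0.001]
ft_force: [-0.3, 0.3, -0.2]
finger_gap: 0.0
```

step_arm(
  motion=[
    [[0, 0.002, 0, 0, 0, 0], [0, 0, 0, 0, 0, 0], [0, 0, 0, 0, 0, 0]],
  ],
)

```text
clock: 50.62
tcp_pos: [608.6, 146.0, 85.5]
tool_rot: [-0.0, 1.0, -0.027, -0.0]
ft_force: [-0.4, 2.0, 0.3]
finger_gap: 0.001
```

Run:
```python
from ins import *
s=r.sense(); q=s["tcp_pos"]-W(0,0,0); print((q@X).round(1),(q@Y).round(1),q[2].round(1),s["ft_force"].round(1),s["torque"].round(2))
```

```text
66.1 18.2 85.5 [-0.4  2.   0.3] [ 0.21  0.08 -0.06]
```

step_arm(
  motion=[
    [[0, 0.002, 0, 0, 0, 0], [0, 0, 0, 0, 0, 0], [0, 0, 0, 0, 0, 0]],
  ],
)

```text
clock: 50.87
tcp_pos: [608.5, 145.8, 85.7]
tool_rot: [-0.001, 1.0, -0.026, -0.0]
ft_force: [0.9, 5.5, -2.2]
finger_gap: 0.002
```

step_arm(
  motion=[
    [[0, 0.002, 0, 0, 0, 0], [0, 0, 0, 0, 0, 0], [0, 0, 0, 0, 0, 0]],
  ],
)

```text
clock: 51.12
tcp_pos: [608.5, 145.7, 85.8]
tool_rot: [-0.003, 1.0, -0.026, 0.0]
ft_force: [1.5, 8.9, -3.5]
finger_gap: -0.004
```

Run:
```python
from ins import *
s=r.sense(); q=s["tcp_pos"]-W(0,0,0); print((q@X).round(1),(q@Y).round(1),q[2].round(1),s["ft_force"].round(1),s["torque"].round(2))
```

```text
66.0 17.9 85.8 [ 1.5  8.9 -3.5] [ 1.87 -0.35 -0.03]
```

The catch is hard against its stop: force rises to 9 N with no movement. Backing off, then final checks.

step_arm(
  motion=[
    [[0, -0.012, 0, 0, 0, 0], [0, -0.015, -0.01, 0, 0, 0], [0, 0, -0.035, 0, 0, 0], [0, 0, -0.035, 0, 0, 0], [0, 0, -0.035, 0, 0, 0], [-0.02, 0, 0, 0, 0, 0], [-0.03, 0, 0, 0, 0, 0], [-0.02, 0, 0, 0, 0, 0]],
  ],
)

```text
clock: 51.78
tcp_pos: [538.3, 173.5, 201.9]
tool_rot: [0.0, 1.0, -0.027, -0.0]
ft_force: [0.6, 0.4, -0.4]
finger_gap: 0.001
```

step_arm(
  motion=[
    [[0, 0, 0, 0, 0, 0], [0, 0, 0, 0, 0, 0], [0, 0, 0, 0, 0, 0]],
  ],
)

```text
clock: 52.03
tcp_pos: [540.9, 172.7, 201.3]
tool_rot: [-0.0, 1.0, -0.027, 0.0]
ft_force: [1.1, -0.5, 0.9]
finger_gap: -0.002
```

Run:
```python
from kn import *
from ins import *
c=cap("wrist","w15.png"); plan([]); brown(c,80,vmax=85)
im=cv2.cvtColor(c["color"],cv2.COLOR_RGB2GRAY).astype(int)
for nm,(x,y,z) in (("far edge",(101.5,60,70)),("far edge",(101.5,-25,70)),("batten +x",(7,0,100)),("batten -x",(-7,20,100)),("far wall in",(105,60,71))):
    u,v=proj(c,[W(x,y,z)])[0]
    if not(15<u<625 and 10<v<390): print(nm,"out",u,v); continue
    p=im[int(v)-4:int(v)+5,int(u)-12:int(u)+13].mean(0); g=p[2:]-p[:-2]
    print(nm,np.round([u,v]),[( (plane(c,[(int(u)-11+i,v)],z)[0]-W(0,0,0))@X-x).round(1) for i in np.argsort(-abs(g))[:3]])
print("expected arm px at 1.57:",proj(c,[W(113,0,80),W(55,0,80),W(65,0,102)]).round())
t=cap("top","t15.png"); s=cap("scene","s15.png")
# bystanders: compare first and last pictures
for n in("top","scene"):
    a=cv2.imread("pics/%s0.png"%n);b=cv2.imread("pics/%s15.png"%n[0]); d=(cv2.absdiff(a,b).max(2)>30).astype(np.uint8); d=cv2.morphologyEx(d,cv2.MORPH_OPEN,np.ones((3,3)))
    for k in cv2.findContours(d,0,1)[0]:
        if cv2.contourArea(k)>25: print(n,"changed",cv2.boundingRect(k))
```

```text
now [541.1 172.5 201.1] yaw -3.1 tilt z [ 0.  0. -1.] t 52.0833 gap 0.002 F [ 0.2 -1.1  0. ]
brown px [427. 236.] [14. 60.] tray corners [[67.0, 7.0], [117.0, 8.0], [119.0, -5.0], [68.0, -6.0]]
far edge [440. 165.] [np.float64(0.6), np.float64(3.1), np.float64(-0.2)]
far edge [431. 258.] [np.float64(0.3), np.float64(3.0), np.float64(3.9)]
batten +x [328. 246.] [np.float64(2.5), np.float64(1.7), np.float64(3.3)]
batten -x [310. 223.] [np.float64(-0.2), np.float64(-1.0), np.float64(0.6)]
far wall in [445. 166.] [np.float64(-3.2), np.float64(-0.7), np.float64(-4.1)]
expected arm px at 1.57: [[451. 237.]
 [383. 237.]
 [401. 247.]]
top changed (307, 362, 51, 38)
top changed (292, 348, 26, 26)
top changed (545, 286, 95, 114)
top changed (374, 239, 61, 6)
top changed (468, 231, 25, 20)
top changed (190, 221, 15, 10)
top changed (202, 195, 19, 51)
top changed (199, 195, 10, 8)
top changed (180, 191, 18, 55)
top changed (368, 175, 69, 59)
top changed (380, 137, 23, 15)
top changed (209, 136, 187, 264)
scene changed (227, 251, 30, 23)
scene changed (318, 213, 7, 21)
scene changed (457, 210, 9, 8)
scene changed (462, 199, 13, 45)
scene changed (437, 194, 15, 43)
scene changed (206, 192, 78, 47)
scene changed (325, 186, 88, 70)
scene changed (226, 184, 36, 5)
scene changed (172, 169, 24, 19)
scene changed (326, 43, 24, 6)
scene changed (312, 27, 6, 20)
scene changed (350, 7, 19, 52)
scene changed (328, 4, 23, 15)
scene changed (376, 0, 85, 183)
scene changed (353, 0, 9, 8)
scene changed (304, 0, 18, 25)
scene changed (84, 0, 66, 80)
```

Run:
```python
from h import *
print(r.finish_job())
```

```text
the job is handed in; nothing more can be done
None
```

The job is done and handed in at about 52 s of the 210 s allowed.

- **Houses:** Two houses were present. Both stand upright in the narrow bay.
- **Cobbles:** All six are out of the shaker and on the play field, with at least one in every quarter. Near-left has two, while near-right, far-left and far-right have one each. The sixth lies on the line between the two far quarters.
- **Mended placement:** One cobble landed almost on the centre lines. After laying the shaker down I picked that cobble up and set it clearly in the far-right quarter, so that one was placed by hand rather than shaken.
- **Shaker:** It lies flat on its mat, seen once in a top picture after I put it down.
- **Cover:** The tongue went in and the cover swung down without binding. Both ends reached 64 mm, and most camera edges match the seated position within about 1 mm. In the last wrist picture one edge of the grip batten came out 2.5 mm off, while its other edge agreed.
- **Catch:** It was turned clear before the cover went on, then pushed in until it was hard against its stop. It measures straight over the cover's edge.
- **Bystanders:** Comparing the first and last pictures shows no change at the paint bottle, jar or tape. The arm blocked the cup in the last pictures, so I did not check the cup directly, but the arm did not work near it.

I had used all 16 picture views before fitting the cover, so the last checks were numeric only: measured edges, positions and forces.

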